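Unload and reload the sprung pipe-joint jig

TASK

Take the finished grey joint out of the jig and lay it flat in the blue tray, and load each loose pipe on the bench into a bay of its own together with the end cap of the same colour: cap in the saddles with its closed end against the fixed end plate, pipe butted in line against the cap's mouth, the pair held by the sprung blue carriage, which you have to press back to slip the pipe in. When everything is loaded, press the green start button; do not disturb the cleaner bottle, the tape roll and the grease pot.

Things in the scene. Friction and masses are not known exactly. Their poses are not given: they have to be found in the camera images.
- jig: Fixed bench jig that holds pipe and cap butted end to end under spring pressure: grey base 250 x 290 mm, top 15 mm above the table, three parallel bays 95 mm apart. y runs along the bays to the fixed aluminium end plate (inner face y = +105 mm, top 75 mm above the table), x across them, z up; origin on the table under the middle bay. White spring housing at y = -122 to -165 mm, 65 mm high.
- bay0 (a point): On the bottom line of the bay's V at the end plate's face (jig frame: x = -95 mm, the bay nearest the robot; y = +105, z = 30 mm); axes as the jig's. Four aluminium 90-degree V saddles, 8 mm thick, 46 mm wide, V 17 mm deep, at jig y = +91 and +44 (for the cap), +15 and -59 mm (for the pipe), free between them down to the base. A piece of outside diameter D lies with its axis 0.707 D above this point.
- carriage0 (a joint): Travel of bay0's blue sprung carriage (m): 0 at rest, face 175 mm from the end plate (jig y = -70 mm); grows as it is pressed back to -y, at most 35 mm. Spring 6 N at rest plus 0.25 N per mm; it returns at once when let go. Cap and pipe together are 190 mm long, so it stands at 15 mm on a clamped pair.
- bay1 (a point): On the bottom line of the bay's V at the end plate's face (jig frame: x = 0, the middle bay; y = +105, z = 30 mm); axes as the jig's. Four aluminium 90-degree V saddles, 8 mm thick, 46 mm wide, V 17 mm deep, at jig y = +91 and +44 (for the cap), +15 and -59 mm (for the pipe), free between them down to the base. A piece of outside diameter D lies with its axis 0.707 D above this point.
- carriage1 (a joint): Travel of bay1's blue sprung carriage (m): 0 at rest, face 175 mm from the end plate (jig y = -70 mm); grows as it is pressed back to -y, at most 35 mm. Spring 6 N at rest plus 0.25 N per mm; it returns at once when let go. Cap and pipe together are 190 mm long, so it stands at 15 mm on a clamped pair.
- carriage1_face (a point): Centre of the flat face of bay1's carriage (all three are alike), 66 mm above the table; axes as the jig's. The face is 46 mm wide and reaches from 22 to 110 mm above the table, higher than a cap lying in the saddles: the end of a pipe held level just above the cap can press it back before the pipe is lowered into the gap.
- bay2 (a point): On the bottom line of the bay's V at the end plate's face (jig frame: x = +95 mm, the bay farthest from the robot; y = +105, z = 30 mm); axes as the jig's. Four aluminium 90-degree V saddles, 8 mm thick, 46 mm wide, V 17 mm deep, at jig y = +91 and +44 (for the cap), +15 and -59 mm (for the pipe), free between them down to the base. A piece of outside diameter D lies with its axis 0.707 D above this point.
- carriage2 (a joint): Travel of bay2's blue sprung carriage (m): 0 at rest, face 175 mm from the end plate (jig y = -70 mm); grows as it is pressed back to -y, at most 35 mm. Spring 6 N at rest plus 0.25 N per mm; it returns at once when let go. Cap and pipe together are 190 mm long, so it stands at 15 mm on a clamped pair.
- start (a joint): Green start button, 30 mm across, on a white control pod at the jig's corner: 0 up, 6 mm fully down (5 N); springs up again. It counts as pressed beyond 4 mm.
- start_top (a point): Centre of the top of the green start button, about 68 mm above the table; it is pressed straight down.
- pipe_white_mid (a point): Centre of the white plastic pipe, 40 mm outside diameter, 120 mm long, open at both ends, starts lying on the table; y is along its axis (both ends are alike). Light (under 0.2 kg); eight slight flats keep it from rolling freely. May be absent.
- cap_white_mid (a point): Centre of the white long end cap, 40 mm outside diameter, 70 mm long, starts lying on the table; y is along its axis and points to its rounded closed end, the open mouth is at -y; slight flats like the pipe's. It is always there, even when its pipe is absent.
- pipe_green_mid (a point): Centre of the green plastic pipe, 32 mm outside diameter, 120 mm long, open at both ends, starts lying on the table; y is along its axis (both ends are alike). Light (under 0.2 kg); eight slight flats keep it from rolling freely. May be absent.
- cap_green_mid (a point): Centre of the green long end cap, 32 mm outside diameter, 70 mm long, starts lying on the table; y is along its axis and points to its rounded closed end, the open mouth is at -y; slight flats like the pipe's. It is always there, even when its pipe is absent.
- pipe_blue_mid (a point): Centre of the blue plastic pipe, 25 mm outside diameter, 120 mm long, open at both ends, starts lying on the table; y is along its axis (both ends are alike). Light (under 0.2 kg); eight slight flats keep it from rolling freely. May be absent.
- cap_blue_mid (a point): Centre of the blue long end cap, 25 mm outside diameter, 70 mm long, starts lying on the table; y is along its axis and points to its rounded closed end, the open mouth is at -y; slight flats like the pipe's. It is always there, even when its pipe is absent.
- joint_mid (a point): Centre of a finished grey joint (pipe and cap already welded in one, with a weld bead), 32 mm outside diameter, 190 mm long, clamped in bay1 (the middle one) at the start, closed end at the end plate; y is along its axis.
- tray: Shallow blue tray, fixed, 250 x 115 x 30 mm outside, walls and floor 4 mm; its x axis is its long side; origin at the centre of its underside on the table.
- cleaner: Bystander: white cleaner bottle, 60 mm across, 160 mm tall, standing; origin at the centre of its underside.
- tape: Bystander: yellow roll of tape lying flat, 80 mm across, 22 mm high; origin at the centre of its underside.
- pot: Bystander: grey grease pot with a black lid, 56 mm across, 70 mm tall, standing; origin at the centre of its underside.
Not all that is in view belongs to the job. Leave any red look-alike of the part that bears pipe_white_mid alone. Leave any brown or pink look-alike of the part that bears pipe_green_mid alone.

How it is judged:
On the way, in this order (a step that is already met when the one before it is completed fails the run):
1. the finished grey joint lies in the tray, and every pipe that is present is clamped in a bay against the cap of its colour (x of joint_mid in the frame of tray between -0.03 and 0.03 m and y of joint_mid in the frame of tray between -0.045 and 0.045 m and z of joint_mid in the frame of tray between 0.012 and 0.03 m and angle between joint_mid's own y axis and vertical between 1.45 and 1.69 rad and linear speed of each of joint, pipe_white, pipe_green, pipe_blue below 0.02 m/s and y of pipe_white_mid in the frame of jig between -0.029 and -0.021 m and z of pipe_white_mid in the frame of jig between 0.054284 and 0.062284 m and angle between the y axis of each of pipe_white_mid, pipe_green_mid, pipe_blue_mid and the y axis of jig, either way round below 0.06 rad and distance between pipe_white_mid and cap_white_mid between 0.09 and 0.099 m and y of pipe_white_mid in the frame of cap_white_mid below -0.09 m and angle between the y axis of cap_white_mid and the y axis of pipe_white_mid, either way round below 0.06 rad and y of pipe_green_mid in the frame of jig between -0.029 and -0.021 m and z of pipe_green_mid in the frame of jig between 0.0486272 and 0.0566272 m and distance between pipe_green_mid and cap_green_mid between 0.09 and 0.099 m and y of pipe_green_mid in the frame of cap_green_mid below -0.09 m and angle between the y axis of cap_green_mid and the y axis of pipe_green_mid, either way round below 0.06 rad and y of pipe_blue_mid in the frame of jig between -0.029 and -0.021 m and z of pipe_blue_mid in the frame of jig between 0.0436775 and 0.0516775 m and distance between pipe_blue_mid and cap_blue_mid between 0.09 and 0.099 m and y of pipe_blue_mid in the frame of cap_blue_mid below -0.09 m and angle between the y axis of cap_blue_mid and the y axis of pipe_blue_mid, either way round below 0.06 rad), for 0.2 s.
2. then the green start button is pressed (value of joint start above 0.004 m), for 0.05 s.
At the end, for the whole second after the job is handed in: Grey joint lying level on the tray's floor; each pipe in a bay's saddles within 4 mm of its clamped place and 0.06 rad, its like-coloured cap in line between it and the end plate, mouth to pipe, centres 90 to 99 mm apart; at rest, button up (all of step 1 and value of joint start below 0.002 m); the robot touches nothing.
It fails at once if the cleaner bottle is knocked over or shifted by more than 30 mm (distance of cleaner from where it was at the start of the episode above 0.03 m or angle between cleaner's own z axis and vertical above 0.4 rad).
It fails at once if the tape roll is knocked over or shifted by more than 30 mm (distance of tape from where it was at the start of the episode above 0.03 m).
It fails at once if the grease pot is knocked over or shifted by more than 30 mm (distance of pot from where it was at the start of the episode above 0.03 m).
Of pipe_white, pipe_green, pipe_blue only 2 to 3 are there at a start; the rules pass over those that are not, and their reading is None.
At some moment in a run one of pipe_white, pipe_green, pipe_blue, cap_white, cap_green, cap_blue may be knocked a few centimetres aside while the robot is not near it.
It also fails if it takes over 210 s, if anything falls off the work surface, if the arm or the gripper's body presses on something with over 40 N, if the wrist force passes 120 N, or if a joint passes its speed limit or range.

ROBOT

A 6-joint arm with a two-finger parallel gripper is mounted at the origin on the work surface. World frame = base frame: x ahead of the robot, y to its left, z up, the work surface at z = 0. Lengths are in m, angles in rad, forces in N, time in s.
With the tool pointing down it reaches from about 0.325 to 0.75 m from the base axis. Payload 7.6 kg.
Tool frame: the origin (TCP) lies at the very end of the fingers, on their centre line; the grasp point (between the pads) lies env.hold_point_z behind it (env.hold_point_z is the distance from the TCP to the grasp point, in m); z points along the fingers, y is the direction in which the jaws open and shut (so a half turn about z gives the same grasp; the last joint's range is limited). The gripper opens to 85 mm and grips with 20 to 120 N. Pads are 22 mm wide; open, the fingers measure 114 mm over their backs; the gripper's body (76 mm by 85 mm) begins 54 mm behind the grasp point. The pads swing forward as they close: fully open they stand 13 mm farther back than shut.
Start: joints at [1.164, 0.052, 1.401, -0, 1.689, -0.07], TCP at [0.173, 0.496, 0.231] pointing down, gripper open.
Joint ranges: [-2.9, 2.9], [-0.91, 2.17], [0.12, 2.37], [-1.06, 4.2], [0.26, 2.73], [-2.93, 2.93]. Speed limits (rad/s): [2.57, 2.57, 3.01, 3.14, 3.14, 3.14].

INTERFACE

Orientations are given as a unit quaternion [w, x, y, z].
In Python, from rig import env gives the robot as it stands.
- The arm moves only by the tool jog_arm, never from a script. Its argument "deltas" is text: rows parted by semicolons, each of 7 numbers parted by spaces: the turn, a rotation vector about the tool's x, y, z in degrees, then the shift along the tool's x, y, z in m, then the opening in per cent of the stroke, from 0 (shut) to 100 (fully open). A call has exactly 8 rows; each row shifts and turns the pose as measured when the row begins, along the tool's axes as they then stand; what a row does not reach is not made up. A row lasts 1/10 s, in which the tool goes at most 50 mm and 8.59 degrees, less where a joint would pass 70% of its speed; a pose out of reach is approached as far as the arm can. A call is refused whole if a number of a shift passes 0.05 or a number of a turn 8.59, either way. A call with a gripper value outside its range is refused whole. The fingers move at their own pace and stop on an object; the grip force is fixed at half the most. Time passes only in rows, so rows that do not move let the fingers close, or fill a call up. It gives the time, the measured TCP pose, the force and the opening at its end, in the units of the state.
- env.observe(): the state, without advancing time (a new reading comes with each control period).
- env.camera(name): name is "side" or "top"; returns (picture, depth): 480x640x3 uint8, red, green, blue; 480x640 float32, m along the optical axis (not along the pixel's ray), 0 where there is no reading.
- env.camera_model(name): a dict with "K" (3x3 intrinsics, pixels), "cam_to_world" (4x4, takes a point from camera to world coordinates). Camera axes: x right, y down, z forward; pixel columns grow to the right and rows downward; lengths in m; the calibration is good to about 2 mm. A picture is of the moment at which its call begins. camera_model takes no time and is no camera call.
- env.job_done(): hands the job in, once; it reports no verdict.
Trained networks look in the newest picture that a camera, given by its name, has taken for a name from the list of things; names that differ only in an ending like _2 or _b are one class to them, and where a whole thing is asked for, a point or a joint stands for the part that bears it (a point fixed in the world has none). Each returns a list of dicts, best first, with "confidence" (0 to 1); they miss things now and then, are a little off and sometimes report something else, mostly with a low value. They report only what shows in the picture. A call takes as long as a camera call. They do not tell look-alikes from the thing itself.
- env.cut_out(camera, label): "region" (480x640 bool, what is visible of it) and "xy" ([column, row] in pixels, amid what is visible of it).
- env.pinpoint(camera, label): "xy" ([column, row] in pixels: a listed point, or the origin of a listed thing).
The state is a dict: "time_s": time; "joint_positions": joint angles; "joint_vel": joint speeds; "effort": joint torques, N m; "tool_pos": TCP position; "orientation": TCP orientation; "force": force on the tool from outside, world axes, zero at the start; "moment": the same for the moment, N m; "gripper_width": opening from 0.0 (shut) to 1.0 (fully open).
Only numpy, scipy, OpenCV 4.12 (cv2) and the standard library are available. Lean on these libraries where they do the work, as an engineer would, in place of code of your own. Each camera call takes 0.05 s, during which the arm holds its last target. There are 200 camera calls.

## Working session

There is one attempt and no reset: what is moved stays moved. The work goes in short steps, Python scripts to look and compute and a tool call to move; the robot and the scene stay as the last step left them, time stands still between calls to the robot, and variables do not carry over. Pictures are saved under pics/ and viewed, about 12 in all and at most 16, crops included, and the job is handed in when it is done.

Besides the shell and the picture viewer there is one more tool, called after "Request:" in YAML: its name, and indented under it one key for each argument. jog_arm: Moves the arm, as the interface text tells. Its arguments: {"type":"object","properties":{"deltas":{"type":"string"}},"required":["deltas"]}

```bash
ls; mkdir -p pics
python3 - <<'E'
from rig import env
import cv2
print(env.observe(), env.hold_point_z)
for c in("top","side"):
    p,d=env.camera(c); cv2.imwrite(f"pics/{c}0.png",p[:,:,::-1]); m=env.camera_model(c); print(c,m["K"],m["cam_to_world"])
E
```

```text
pics
{'time_s': 0.0, 'joint_positions': array([ 1.16373165e+00,  5.28930569e-02,  1.40172526e+00, -2.03297425e-05,
        1.68860892e+00, -7.02983644e-02]), 'joint_vel': array([ 0.00088586, -0.00241215,  0.00028631, -0.00047766, -0.00027362,
        0.00076984]), 'effort': array([ 1.01400336e-03, -3.81679058e+01, -3.60177863e+01,  1.77309209e-05,
        6.41214021e-03, -2.73181627e-05]), 'tool_pos': array([0.17334234, 0.49523778, 0.2304427 ]), 'orientation': array([-1.83416941e-04,  1.67589707e-01,  9.85856492e-01, -7.96511175e-04]), 'force': array([-0.11502509, -0.41688036,  0.07118938]), 'moment': array([0.02616238, 0.00906929, 0.02685927]), 'gripper_width': 0.9980776029760181} 0.0187
top [[587.79743935   0.         311.98465128]
 [  0.         587.79743935 239.34165823]
 [  0.           0.           1.        ]] [[-0.01692714 -0.98734496  0.15768132  0.3322208 ]
 [-0.9998479   0.0160525  -0.00681892 -0.02353206]
 [ 0.00420144 -0.15777276 -0.98746651  1.32818788]
 [ 0.          0.          0.          1.        ]]
side [[549.48361414   0.         319.5365843 ]
 [  0.         549.48361414 243.29905154]
 [  0.           0.           1.        ]] [[-0.97905148 -0.12155643  0.16334699  0.29233888]
 [-0.20359383  0.59541023 -0.77719767  1.11230171]
 [-0.00278509 -0.79417296 -0.6076854   0.99053354]
 [ 0.          0.          0.          1.        ]]
```

View pics/top0.png

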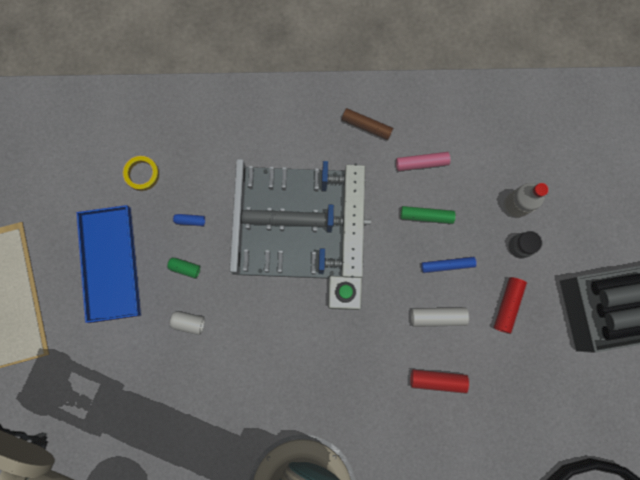

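View pics/side0.png

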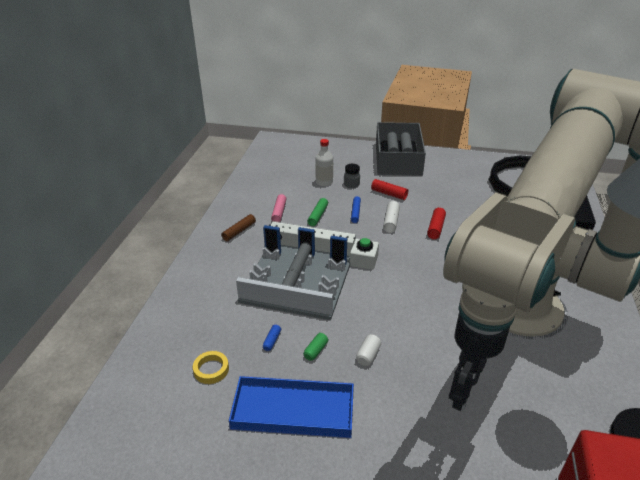

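```bash
cat > h.py <<'E'
from rig import env
import numpy as np, cv2
from scipy.spatial.transform import Rotation as R
def ray(c,uv,z):
    "pixel -> world point on the plane at height z"
    m=env.camera_model(c); T=m["cam_to_world"]
    d=T[:3,:3]@np.linalg.inv(m["K"])@[uv[0],uv[1],1]
    return T[:3,3]+d*(z-T[2,3])/d[2]
def cloud(c,dep):
    m=env.camera_model(c); T=m["cam_to_world"]; v,u=np.mgrid[:480,:640]
    P=np.linalg.inv(m["K"])@np.stack([u.ravel(),v.ravel(),np.ones(u.size)])*dep.ravel()
    return (T[:3,:3]@P+T[:3,3:]).T.reshape(480,640,3)
def axis(c,mask,z):
    "mask of a lying cylinder -> centre, yaw of the axis, length, width"
    q=np.array([ray(c,p,z)[:2] for p in np.argwhere(mask)[:,::-1]],dtype=np.float32)
    (x,y),(w,h),a=cv2.minAreaRect(q)
    a=np.radians(a)+(np.pi/2 if h>w else 0)
    return np.array([x,y]),(a+np.pi)%np.pi,max(w,h),min(w,h)
def rel(pos,yaw,tilt=None):
    "remaining move in tool axes to a tool-down pose whose y axis (jaws) has heading yaw (mod pi)"
    s=env.observe(); q=s["orientation"]; A=R.from_quat([q[1],q[2],q[3],q[0]])
    best=None
    for k in(0,np.pi):
        y=np.array([np.cos(yaw+k),np.sin(yaw+k),0]); zz=np.array([0,0,-1.]); B=R.from_matrix(np.stack([np.cross(y,zz),y,zz],1))
        r=(A.inv()*B).as_rotvec(degrees=True)
        if best is None or np.linalg.norm(r)<np.linalg.norm(best): best=r
    return best.round(2),A.inv().apply(np.array(pos)-s["tool_pos"]).round(4)
E
python3 - <<'E'
from h import *
for c in("top","side"):
    p,d=env.camera(c); cv2.imwrite(f"pics/t_{c}.png",p[:,:,::-1]); np.savez(f"{c}.npz",p=p,d=d)
D=dict(white=.04,green=.032,blue=.025)
for c in("top","side"):
  for n in["pipe_white_mid","pipe_green_mid","pipe_blue_mid","cap_white_mid","cap_green_mid","cap_blue_mid","joint_mid"]:
    r=D.get(n.split('_')[1],.032)/2
    if n=="joint_mid": r=.03+.707*.032
    for o in env.cut_out(c,n)[:3]:
        if o["confidence"]>.3:
            C,a,L,W=axis(c,o["region"],r); print(c,n,round(o["confidence"],2),np.round(o["xy"]),C.round(4),round(np.degrees(a),1),L.round(3),W.round(3))
  zs=dict(bay0=.03,bay1=.03,bay2=.03,carriage1_face=.066,start_top=.068,tray=0,cleaner=0,tape=0,pot=0,jig=0)
  for n,z in zs.items():
    for o in env.pinpoint(c,n)[:1]: print(c,n,round(o["confidence"],2),np.round(o["xy"]),ray(c,o["xy"],z)[:2].round(4))
p=cv2.imread("pics/t_top.png"); q=cv2.imread("pics/t_side.png")
a=cv2.resize(p[200:345,155:215],None,fx=4,fy=4,interpolation=2); b=cv2.resize(q[315:375,255:390],None,fx=4,fy=4,interpolation=2)
o=np.zeros((580,790,3),np.uint8); o[:580,:240]=a; o[:240,245:785]=b; cv2.imwrite("pics/caps.png",o)
E
```

```text
Traceback (most recent call last):
AttributeError: 'float' object has no attribute 'round'
```

```bash
cat > m.py <<'E'
from h import *
D=dict(white=.04,green=.032,blue=.025)
for c in("top","side"):
  p,d=env.camera(c); cv2.imwrite(f"pics/t_{c}.png",p[:,:,::-1]); np.savez(f"{c}.npz",p=p,d=d)
  for n in["pipe_white_mid","pipe_green_mid","pipe_blue_mid","cap_white_mid","cap_green_mid","cap_blue_mid","joint_mid"]:
    r=D.get(n.split('_')[1],.032)/2
    if n=="joint_mid": r=.03+.707*.032
    for o in env.cut_out(c,n)[:3]:
        if o["confidence"]>.3:
            C,a,L,W=axis(c,o["region"],r); print(c,n,round(o["confidence"],2),np.round(o["xy"]),C.round(4),round(np.degrees(a),1),round(L,3),round(W,3))
  zs=dict(bay0=.03,bay1=.03,bay2=.03,carriage1_face=.066,start_top=.068,tray=0,cleaner=0,tape=0,pot=0,jig=0)
  for n,z in zs.items():
    for o in env.pinpoint(c,n)[:1]: print(c,n,round(o["confidence"],2),np.round(o["xy"]),ray(c,o["xy"],z)[:2].round(4))
p=cv2.imread("pics/t_top.png"); q=cv2.imread("pics/t_side.png")
a=cv2.resize(p[200:345,155:215],None,fx=4,fy=4,interpolation=2); b=cv2.resize(q[315:375,255:390],None,fx=4,fy=4,interpolation=2)
o=np.zeros((580,790,3),np.uint8); o[:580,:240]=a; o[:240,245:785]=b; cv2.imwrite("pics/caps.png",o)
E
python3 m.py
```

```text
top pipe_white_mid 0.86 [440. 316.] [ 0.3629 -0.3094] 89.0 0.127 0.039
top pipe_white_mid 0.61 [510. 304.] [ 0.3871 -0.4677] 158.8 0.125 0.042
top pipe_green_mid 0.86 [368. 121.] [ 0.8133 -0.1642] 65.1 0.12 0.035
top pipe_green_mid 0.72 [429. 215.] [ 0.5947 -0.2964] 83.2 0.122 0.032
top pipe_green_mid 0.66 [423. 160.] [ 0.7196 -0.2901] 96.1 0.128 0.035
top pipe_blue_mid 0.85 [449. 263.] [ 0.4798 -0.339 ] 96.0 0.122 0.024
top cap_white_mid 0.69 [187. 320.] [0.3599 0.2474] 77.9 0.074 0.039
top cap_green_mid 0.79 [181. 265.] [0.4827 0.2584] 71.5 0.072 0.031
top cap_green_mid 0.32 [187. 321.] [0.3609 0.2487] 75.2 0.075 0.04
top cap_blue_mid 0.59 [188. 220.] [0.5917 0.2469] 84.6 0.074 0.027
top joint_mid 0.8 [285. 218.] [0.5852 0.0299] 87.7 0.189 0.034
top bay0 0.93 [244. 219.] [0.5881 0.1206]
top bay1 0.93 [244. 219.] [0.5881 0.1206]
top bay2 0.93 [244. 219.] [0.5881 0.1206]
top carriage1_face 0.79 [328. 217.] [ 0.582 -0.067]
top start_top 0.71 [349. 291.] [ 0.4195 -0.1092]
top tray 0.74 [107. 264.] [0.4945 0.4332]
top cleaner 0.74 [513. 207.] [ 0.6129 -0.4992]
top tape 0.57 [143. 173.] 
[... 763 characters left out ...]
0. 340.] [0.5934 0.2477] 84.5 0.085 0.026
side cap_blue_mid 0.63 [294. 268.] [ 0.5976 -0.0361] 87.6 0.193 0.039
side joint_mid 0.6 [293. 268.] [0.584  0.0118] 87.1 0.183 0.036Traceback (most recent call last):
  File "m.py", line 10, in <module>
    C,a,L,W=axis(c,o["region"],r); print(c,n,round(o["confidence"],2),np.round(o["xy"]),C.round(4),round(np.degrees(a),1),round(L,3),round(W,3))
            ~~~~^^^^^^^^^^^^^^^^^
  File "h.py", line 15, in axis
    q=np.array([ray(c,p,z)[:2] for p in np.argwhere(mask)[:,::-1]],dtype=np.float32)
                ~~~^^^^^^^
  File "h.py", line 6, in ray
    m=env.camera_model(c); T=m["cam_to_world"]
ValueError: time passes only in moves, steps and waits
```

```bash
sed -i 's/^def ray/from functools import lru_cache\n@lru_cache\ndef model(c): return env.camera_model(c)\ndef ray/; s/m=env.camera_model(c)/m=model(c)/' h.py
python3 - <<'E'
from h import *
z=np.load("top.npz"); P=cloud("top",z["d"])
p=cv2.imread("pics/t_top.png"); q=cv2.imread("pics/t_side.png")
def rect(m,n):
    m=cv2.morphologyEx(m.astype(np.uint8),cv2.MORPH_OPEN,np.ones((3,3)))>0
    k,l,st,_=cv2.connectedComponentsWithStats(m.astype(np.uint8)); m=l==1+np.argmax(st[1:,4])
    (x,y),(w,h),a=cv2.minAreaRect(P[m][:,:2].astype(np.float32)); print(n,round(x,4),round(y,4),round(w,4),round(h,4),round(a,2),m.sum(),"z",np.median(P[m][:,2]).round(4))
X,Y,Z=P[...,0],P[...,1],P[...,2]
print("table z",np.median(Z[(abs(X-.6)<.05)&(abs(Y+.42)<.03)]))
J=(abs(X-.58)<.15)
rect(J&(Z>.058)&(Z<.072)&(Y<-.08)&(Y>-.17)&(X>.44),"housing")
rect(J&(Z>.066)&(Z<.085)&(Y>.09)&(Y<.18),"plate")
rect(J&(Z>.008)&(Z<.085)&(abs(Y)<.2)&(X>.44),"jig all")
hsv=cv2.cvtColor(z["p"],cv2.COLOR_RGB2HSV)
rect((hsv[...,0]>105)&(hsv[...,0]<130)&(hsv[...,1]>150)&(Y>.3),"tray")
g=(hsv[...,0]>50)&(hsv[...,0]<85)&(hsv[...,1]>90)&(Z>.05)&(abs(Y)<.2); rect(g,"button"); 
jm=J&(Z>.055)&(Z<.085)&(Y>-.04)&(Y<.10)&(abs(X-.585)<.03); rect(jm,"joint")
print("joint fit",np.polyfit(Y[jm],X[jm],1))
a=cv2.resize(p[200:345,155:215],None,fx=4,fy=4,interpolation=2); b=cv2.resize(q[315:375,255:390],None,fx=4,fy=4,interpolation=2)
c=cv2.resize(p[150:310,225:375],None,fx=2,fy=2,interpolation=2)
o=np.zeros((590,790,3),np.uint8); o[:580,:240]=a; o[:240,245:785]=b;o[250:570,245:545]=c; cv2.imwrite("pics/caps.png",o)
E
```

```text
table z 0.0006166500144648701
housing 0.5755 -0.1223 0.0446 0.2517 86.59 2191 z 0.0652
plate 0.5907 0.1322 0.0169 0.2492 86.67 823 z 0.0748
jig all 0.5777 -0.0095 0.3038 0.2633 85.97 14050 z 0.0186
tray 0.4944 0.4254 0.249 0.1169 7.33 5597 z 0.0048
button 0.385 -0.0653 0.0286 0.1333 43.74 156 z 0.0722
joint 0.5843 0.0293 0.139 0.0315 87.03 871 z 0.0661
joint fit [0.0519446  0.58127671]
```

View pics/caps.png

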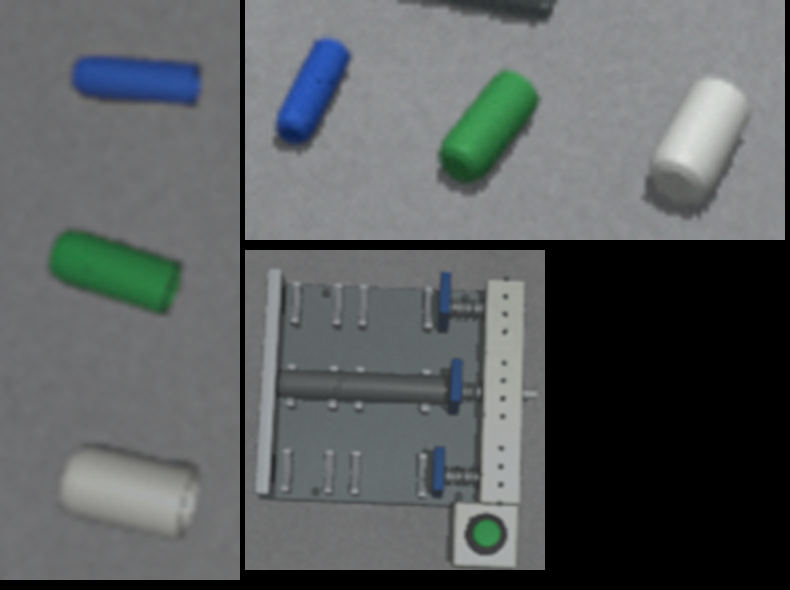

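Top view: jig at about (290,220), tray (107,264), and three pipes on the right: white (440,316), blue (449,263), green (428,215). The three caps are on the left with rounded ends at +y, which the crop confirms. The look-alikes are red, brown and pink. The jig's heading is -3.4° and its origin is about (0.584, 0.021).

```bash
cat >> h.py <<'E'
JO=np.array([.584,.0209]); JY=np.radians(-3.4)
def jig(x,y): return JO+x*np.array([np.cos(JY),np.sin(JY)])+y*np.array([-np.sin(JY),np.cos(JY)])
def plan(pos,yaw,n):
    "tool-axis steps for n equal rows of a straight world move with the turn spread evenly"
    r,s=rel(pos,yaw); t=env.observe(); q=t["orientation"]; A=R.from_quat([q[1],q[2],q[3],q[0]])
    step=(np.array(pos)-t["tool_pos"])/n; dr=R.from_rotvec(r/n,degrees=True)
    print("at",t["tool_pos"].round(4),"rel",r,s,"turn/row",(r/n).round(2))
    for i in range(n): print(A.inv().apply(step).round(3)); A=A*dr
E
python3 -c "
from h import *
plan([*jig(0,-.022),.20],JY,16)"
```

```text
at [0.1735 0.4955 0.2313] rel [1.00e-02 0.00e+00 7.41e+01] [-0.5503 -0.3334  0.0313] turn/row [0.   0.   4.63]
[-0.034 -0.021  0.002]
[-0.036 -0.018  0.002]
[-0.037 -0.015  0.002]
[-0.038 -0.012  0.002]
[-0.039 -0.009  0.002]
[-0.04  -0.006  0.002]
[-0.04  -0.002  0.002]
[-0.04   0.001  0.002]
[-0.04   0.004  0.002]
[-0.04   0.007  0.002]
[-0.039  0.01   0.002]
[-0.038  0.014  0.002]
[-0.037  0.017  0.002]
[-0.035  0.019  0.002]
[-0.033  0.022  0.002]
[-0.032  0.025  0.002]
```

Request:
jog_arm:
  deltas: "0 0 4.6 -0.034 -0.021 0 100; 0 0 4.6 -0.036 -0.018 0 100; 0 0 4.6 -0.037 -0.015 0 100; 0 0 4.6 -0.038 -0.012 0 100; 0 0 4.6 -0.039 -0.009 0 100; 0 0 4.6 -0.04 -0.006 0 100; 0 0 4.6 -0.04 -0.002 0 100; 0 0 4.6 -0.04 0.001 0 100"

```text
time_s: 2.35
tool_pos: [0.3793, 0.2405, 0.2311]
orientation: [0.0, 0.477, 0.879, 0.001]
force: [0.2, 0.8, 0.1]
gripper_width: 0.999
```

Request:
jog_arm:
  deltas: "0 0 4.6 -0.04 0.004 0 100; 0 0 4.6 -0.04 0.007 0 100; 0 0 4.6 -0.039 0.01 0 100; 0 0 4.6 -0.038 0.014 0 100; 0 0 4.6 -0.037 0.017 0 100; 0 0 4.6 -0.035 0.019 0 100; 0 0 4.6 -0.033 0.022 0 100; 0 0 4.6 -0.032 0.025 0 100"

```text
time_s: 3.15
tool_pos: [0.5851, -0.0256, 0.2323]
orientation: [0.001, 0.74, 0.673, 0.003]
force: [1.2, 0.8, -0.0]
gripper_width: 1.001
```

```bash
python3 -c "
from h import *
print(rel([*jig(0,-.022),.034],JY),env.observe()['tool_pos'])"
```

```text
(array([ 0.26, -0.18, -2.01]), array([ 0.0235, -0.0056,  0.1984])) [ 0.5851219  -0.02559524  0.23233645]
```

Request:
jog_arm:
  deltas: "0.2 -0.2 -1 0.012 -0.003 0.02 100; 0 0 -1 0.012 -0.003 0.03 100; 0 0 0 0 0 0.03 100; 0 0 0 0 0 0.02 100; 0 0 0 0 0 0 100; 0 0 0 0 0 0 100; 0 0 0 0 0 0 100; 0 0 0 0 0 0 100"

```text
time_s: 3.95
tool_pos: [0.5854, -0.0068, 0.1311]
orientation: [0.002, 0.731, 0.682, 0.001]
force: [0.3, -0.2, -0.3]
gripper_width: 0.998
```

```bash
python3 -c "
from h import *
print(rel([*jig(0,-.022),.034],JY),env.observe()['tool_pos'])"
```

```text
(array([ 0.3 ,  0.09, -0.57]), array([ 0.0057, -0.0036,  0.0971])) [ 0.58538749 -0.00682147  0.1311274 ]
```

Request:
jog_arm:
  deltas: "0.3 0.1 -0.6 0.006 -0.004 0.01 100; 0 0 0 0 0 0.025 100; 0 0 0 0 0 0.025 100; 0 0 0 0 0 0.025 100; 0 0 0 0 0 0.01 100; 0 0 0 0 0 0.002 100; 0 0 0 0 0 0 100; 0 0 0 0 0 0 100"

```text
time_s: 4.75
tool_pos: [0.5847, 0.0017, 0.0363]
orientation: [0.003, 0.726, 0.687, 0.004]
force: [-0.1, -0.9, -0.2]
gripper_width: 0.999
```

```bash
python3 -c "
from h import *
print(rel([*jig(0,-.022),.034],JY),env.observe()['tool_pos'])"
```

```text
(array([ 0.6 , -0.07,  0.25]), array([-0.0029, -0.0018,  0.0023])) [0.5846744  0.00173377 0.03627823]
```

Request:
jog_arm:
  deltas: "-0.5 0 0 -0.002 -0.002 0.002 0; 0 0 0 0 0 0 0; 0 0 0 0 0 0 0; 0 0 0 0 0 0 0; 0 0 0 0 0 0 0; 0 0 0 0 0 0 0; 0 0 0 0 0 0 0; 0 0 0 0 0 0 0"

```text
time_s: 5.55
tool_pos: [0.5842, -0.0005, 0.0377]
orientation: [0.009, 0.726, 0.687, 0.009]
force: [-0.1, 0.5, -0.2]
gripper_width: 0.362
```

Request:
jog_arm:
  deltas: "0 0 0 -0.003 0 0 0; 0 0 0 0 0 -0.015 0; 0 0 0 0 0 -0.02 0; 0 0 0 0 0 -0.025 0; 0 0 0 0 0 -0.03 0; 0 0 0 0 0 -0.03 0; 0 0 0 0 0 0 0; 0 0 0 0 0 0 0"

```text
time_s: 6.35
tool_pos: [0.5758, 0.0027, 0.1499]
orientation: [-0.003, 0.725, 0.689, 0.006]
force: [-0.1, -0.4, -2.0]
gripper_width: 0.356
```

```bash
python3 -c "
from h import *
TY=np.radians(7.3+90); c=np.array([.4944,.4254])
p=c-np.array([-np.sin(TY-np.pi/2),np.cos(TY-np.pi/2)])*0
print(env.observe()['tool_pos'],rel([.55,.0,.15],JY))
for c in('top','side'):
  p,d=env.camera(c); cv2.imwrite(f'pics/a_{c}.png',p[:,:,::-1]); np.savez(f'{c}.npz',p=p,d=d)
a=cv2.imread('pics/a_top.png')[130:330,200:400]; b=cv2.imread('pics/a_side.png')[180:380,200:400]
cv2.imwrite('pics/a.png',cv2.resize(np.hstack([a,b]),None,fx=2,fy=2))
"
```

```text
[0.57579661 0.00271522 0.14988364] (array([ 0.24, -0.79,  0.48]), array([-0.004 , -0.0256, -0.0003]))
```

View pics/a.png

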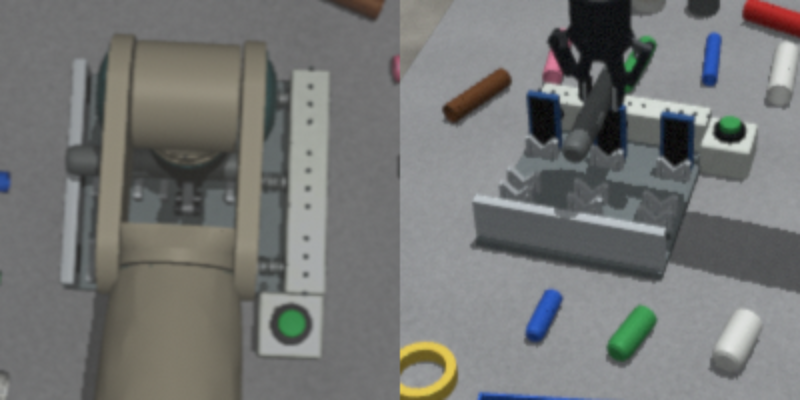

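```bash
python3 -c "
from h import *
plan([.4637,.4215,.15],np.radians(7.3-90),16)"
```

```text
at [0.5758 0.0027 0.1497] rel [-0.37 -0.82 79.77] [ 0.4125 -0.1333  0.0049] turn/row [-0.02 -0.05  4.99]
[ 0.026 -0.008  0.   ]
[ 0.025 -0.011  0.   ]
[ 0.024 -0.013  0.   ]
[ 0.023 -0.015  0.   ]
[ 0.021 -0.017  0.   ]
[ 0.02  -0.018  0.   ]
[ 0.018 -0.02   0.   ]
[ 0.016 -0.022  0.   ]
[ 0.014 -0.023  0.   ]
[ 0.012 -0.024  0.   ]
[ 0.01  -0.025  0.   ]
[ 0.008 -0.026  0.   ]
[ 0.006 -0.026  0.   ]
[ 0.003 -0.027  0.   ]
[ 0.001 -0.027 -0.   ]
[-0.001 -0.027 -0.   ]
```

Request:
jog_arm:
  deltas: "0 0 5 0.026 -0.008 0 0; 0 0 5 0.025 -0.011 0 0; 0 0 5 0.024 -0.013 0 0; 0 0 5 0.023 -0.015 0 0; 0 0 5 0.021 -0.017 0 0; 0 0 5 0.02 -0.018 0 0; 0 0 5 0.018 -0.02 0 0; 0 0 5 0.016 -0.022 0 0"

```text
time_s: 7.25
tool_pos: [0.5152, 0.2153, 0.1385]
orientation: [-0.007, 0.924, 0.383, -0.005]
force: [-0.1, 0.6, -2.5]
gripper_width: 0.364
```

Request:
jog_arm:
  deltas: "0 0 5 0.014 -0.023 0 0; 0 0 5 0.012 -0.024 0 0; 0 0 5 0.01 -0.025 0 0; 0 0 5 0.008 -0.026 0 0; 0 0 5 0.006 -0.026 0 0; 0 0 5 0.003 -0.027 0 0; 0 0 5 0.001 -0.027 0 0; 0 0 5 -0.001 -0.027 0 0"

```text
time_s: 8.05
tool_pos: [0.462, 0.4312, 0.1256]
orientation: [0.001, 0.999, 0.028, -0.017]
force: [-0.3, 0.1, -0.9]
gripper_width: 0.36
```

```bash
python3 -c "
from h import *
print(rel([.4637,.4215,.010],np.radians(7.3-90)),env.observe()['tool_pos'])"
```

```text
(array([ 0.  ,  1.97, -4.04]), array([0.0052, 0.0096, 0.1155])) [0.46196419 0.43120505 0.12563374]
```

Request:
jog_arm:
  deltas: "0 1 -2 0.003 0.005 0 0; 0 1 -2 0.002 0.005 0.02 0; 0 0 0 0 0 0.03 0; 0 0 0 0 0 0.03 0; 0 0 0 0 0 0.015 0; 0 0 0 0 0 0 0; 0 0 0 0 0 0 0; 0 0 0 0 0 0 0"

```text
time_s: 8.85
tool_pos: [0.4628, 0.4225, 0.0185]
orientation: [0.003, 0.998, 0.066, -0.004]
force: [-0.1, -0.2, -1.8]
gripper_width: 0.362
```

```bash
python3 -c "
from h import *
print(rel([.4637,.4215,.008],np.radians(7.3-90)),env.observe()['tool_pos'])"
```

```text
(array([0.34, 0.52, 0.22]), array([0.0009, 0.001 , 0.0105])) [0.46280631 0.42247252 0.01849582]
```

Request:
jog_arm:
  deltas: "0 0.5 0 0 0 0.006 0; 0 0 0 0 0 0.004 0; 0 0 0 0 0 0 0; 0 0 0 0 0 0 0; 0 0 0 0 0 0 60; 0 0 0 0 0 0 60; 0 0 0 0 0 0 60; 0 0 0 0 0 0 60"

```text
time_s: 9.65
tool_pos: [0.4655, 0.4245, 0.0135]
orientation: [0.0, 0.998, 0.066, 0.004]
force: [-0.5, -0.6, -0.4]
gripper_width: 0.6
```

Request:
jog_arm:
  deltas: "0 0 0 0 0 -0.02 60; 0 0 0 0 0 -0.03 60; 0 0 0 0 0 -0.03 60; 0 0 0 0 0 -0.03 60; 0 0 -5 0 0 -0.02 60; 0 0 -5 0 0 0 60; 0 0 -5 0 0 0 100; 0 0 -5 0 0 0 100"

```text
time_s: 10.45
tool_pos: [0.4644, 0.4245, 0.1498]
orientation: [0.001, 0.97, 0.244, 0.005]
force: [-0.4, -0.8, 0.7]
gripper_width: 0.907
```

```bash
cat > look.py <<'E'
from h import *
import sys
# look.py piece [piece..]: axis of each in the top view, and remaining move above it
D=dict(white=.04,green=.032,blue=.025)
hue=dict(green=(50,85),blue=(100,130))
p,d=env.camera("top"); np.savez("top.npz",p=p,d=d); cv2.imwrite("pics/l_top.png",p[:,:,::-1]); hsv=cv2.cvtColor(p,cv2.COLOR_RGB2HSV)
for n in sys.argv[1:]:
    k=n.split('_')[1]
    for o in env.cut_out("top",n+"_mid")[:4]:
        m=o["region"]; h,s=np.median(hsv[m][:,0]),np.median(hsv[m][:,1])
        ok=s<60 if k=="white" else hue[k][0]<h<hue[k][1] and s>100
        C,a,L,W=axis("top",m,D[k]/2)
        if ok: print(n,round(o["confidence"],2),np.round(o["xy"]),C.round(4),"axis deg",round(np.degrees(a),1),round(L,3),round(W,3),"| above at z.10:",*rel([*C,.10],a-np.pi/2))
print("at",env.observe()["tool_pos"].round(4))
E
python3 look.py cap_white cap_green cap_blue
cat > js.py <<'E'
from h import *
z=np.load("top.npz"); P=cloud("top",z["d"]); X,Y,Z=P[...,0],P[...,1],P[...,2]
hsv=cv2.cvtColor(z["p"],cv2.COLOR_RGB2HSV)
m=(Z>.02)&(Z<.05)&(hsv[...,1]<80)&(abs(X-.4944)<.12)&(abs(Y-.4254)<.055)
print("joint in tray",m.sum(),cv2.minAreaRect(P[m][:,:2].astype(np.float32)),"zmax",np.percentile(Z[m],[50,95]))
E
python3 js.py
```

```text
cap_white 0.73 [184. 320.] [0.3606 0.2487] axis deg 77.0 0.076 0.04 | above at z.10: [  0.41  -0.35 -48.96] [-0.1744  0.1062  0.0483]
cap_green 0.75 [182. 263.] [0.4832 0.2585] axis deg 71.5 0.074 0.032 | above at z.10: [  0.39  -0.33 -43.64] [-0.061   0.1552  0.0492]
cap_blue 0.7 [188. 223.] [0.5922 0.2477] axis deg 85.7 0.075 0.026 | above at z.10: [  0.43  -0.27 -57.81] [0.0304 0.2157 0.0499]
at [0.4641 0.4242 0.1489]
joint in tray 863 ((0.49268075823783875, 0.4246397912502289), (0.18774262070655823, 0.029127120971679688), 7.223269462585449) zmax [0.03264593 0.0382944 ]
```

```bash
python3 -c "
from h import *
plan([.3605,.248,.10],np.radians(77-90),8)"
```

```text
at [0.4641 0.4242 0.1489] rel [  0.4   -0.3  -49.15] [-0.1743  0.1072  0.048 ] turn/row [ 0.05 -0.04 -6.14]
[-0.022  0.013  0.006]
[-0.023  0.011  0.006]
[-0.024  0.008  0.006]
[-0.025  0.006  0.006]
[-0.025  0.003  0.006]
[-0.026  0.     0.006]
[-0.025 -0.002  0.006]
[-0.025 -0.005  0.006]
```

Request:
jog_arm:
  deltas: "0 0 -6.1 -0.022 0.013 0.004 100; 0 0 -6.1 -0.023 0.011 0.004 100; 0 0 -6.1 -0.024 0.008 0.004 100; 0 0 -6.1 -0.025 0.006 0.004 100; 0 0 -6.1 -0.025 0.003 0.004 100; 0 0 -6.1 -0.026 0 0.004 100; 0 0 -6.1 -0.025 -0.002 0.004 100; 0 0 -6.1 -0.025 -0.005 0.004 100"

```text
time_s: 11.45
tool_pos: [0.3567, 0.244, 0.1128]
orientation: [0.003, 0.779, 0.627, 0.003]
force: [0.5, -0.2, 0.6]
gripper_width: 0.998
```

```bash
python3 -c "
from h import *
print(rel([.3605,.248,.005],np.radians(77-90)),env.observe()['tool_pos'])"
```

```text
(array([ 0.43, -0.07,  0.6 ]), array([0.0046, 0.002 , 0.1078])) [0.35670571 0.24404431 0.11275906]
```

Request:
jog_arm:
  deltas: "0.4 0 0.6 0.004 0.002 0.01 100; 0 0 0 0.001 0 0.025 100; 0 0 0 0 0 0.03 100; 0 0 0 0 0 0.025 100; 0 0 0 0 0 0.012 100; 0 0 0 0 0 0 100; 0 0 0 0 0 0 100; 0 0 0 0 0 0 100"

```text
time_s: 12.25
tool_pos: [0.3613, 0.2497, 0.0073]
orientation: [-0.001, 0.789, 0.614, 0.002]
force: [0.7, -0.2, 0.2]
gripper_width: 0.998
```

```bash
python3 -c "
from h import *
print(rel([.3605,.248,.005],np.radians(77-90)),env.observe()['tool_pos'])"
```

```text
(array([ 0.12, -0.25, -1.24]), array([-0.0019, -0.0004,  0.0022])) [0.36133828 0.24971056 0.00725619]
```

Request:
jog_arm:
  deltas: "0 0 -1 -0.002 0 0.002 0; 0 0 0 0 0 0 0; 0 0 0 0 0 0 0; 0 0 0 0 0 0 0; 0 0 0 0 0 0 0; 0 0 0 0 0 0 0; 0 0 0 0 0 0 0; 0 0 0 0 0 0 0"

```text
time_s: 13.05
tool_pos: [0.3625, 0.2487, 0.0078]
orientation: [-0.0, 0.784, 0.621, 0.005]
force: [0.1, 0.1, -1.0]
gripper_width: 0.451
```

```bash
python3 -c "
from h import *
s=env.observe(); print(s['gripper_width'],s['force'].round(1),rel([.3605,.248,.005],np.radians(77-90)),s['tool_pos'])
plan([*jig(-.095,.066),.15],JY,12)"
```

```text
0.45101288204846113 [ 0.1  0.1 -1. ] (array([ 0.35, -0.46, -0.24]), array([-0.0011, -0.0018,  0.0028])) [0.3625131  0.24865613 0.00779998]
at [0.3625 0.2487 0.0078] rel [ 0.38 -0.43 -9.84] [-0.121   0.1637 -0.1422] turn/row [ 0.03 -0.04 -0.82]
[-0.01   0.014 -0.012]
[-0.01   0.013 -0.012]
[-0.01   0.013 -0.012]
[-0.011  0.013 -0.012]
[-0.011  0.013 -0.012]
[-0.011  0.013 -0.012]
[-0.011  0.013 -0.012]
[-0.011  0.013 -0.012]
[-0.012  0.012 -0.012]
[-0.012  0.012 -0.012]
[-0.012  0.012 -0.012]
[-0.012  0.012 -0.012]
```

Request:
jog_arm:
  deltas: "0 0 -2.5 0 0 -0.035 0; 0 0 -2.5 0 0 -0.035 0; 0 0 -2.5 0 0 -0.035 0; 0 0 -2.4 0 0 -0.035 0; 0 0 0 -0.03 0.028 -0.003 0; 0 0 0 -0.03 0.028 -0.003 0; 0 0 0 -0.03 0.028 -0.003 0; 0 0 0 -0.03 0.028 -0.003 0"

```text
time_s: 13.85
tool_pos: [0.4673, 0.1212, 0.1651]
orientation: [0.0, 0.721, 0.692, 0.004]
force: [-0.0, 0.8, -0.4]
gripper_width: 0.454
```

```bash
python3 -c "
from h import *
s=env.observe(); print(s['gripper_width'],s['force'].round(1),rel([*jig(-.095,.067),.046],JY),s['tool_pos'])"
```

```text
0.45394043043813 [-0.   0.8 -0.4] (array([ 0.33, -0.33,  1.05]), array([-0.0274,  0.0262,  0.1191])) [0.46731421 0.12118485 0.16506947]
```

Request:
jog_arm:
  deltas: "0.3 -0.3 1 -0.014 0.013 0 0; 0 0 0 -0.013 0.013 0.01 0; 0 0 0 0 0 0.02 0; 0 0 0 0 0 0.02 0; 0 0 0 0 0 0.01 0; 0 0 0 0 0 0 0; 0 0 0 0 0 0 0; 0 0 0 0 0 0 0"

```text
time_s: 14.65
tool_pos: [0.4964, 0.0867, 0.1044]
orientation: [0.001, 0.73, 0.683, 0.001]
force: [-0.8, -0.2, -0.5]
gripper_width: 0.453
```

```bash
python3 -c "
from h import *
s=env.observe(); print(s['gripper_width'],s['force'].round(1),rel([*jig(-.095,.067),.046],JY),s['tool_pos'])"
```

```text
0.4526384271010061 [-0.8 -0.2 -0.5] (array([ 0.16,  0.01, -0.42]), array([ 0.0065, -0.0038,  0.0584])) [0.49635364 0.08674599 0.10444564]
```

Request:
jog_arm:
  deltas: "0 0 -0.4 0.006 -0.003 0 0; 0 0 0 0 0 0 0; 0 0 0 0 0 0.015 0; 0 0 0 0 0 0.018 0; 0 0 0 0 0 0.012 0; 0 0 0 0 0 0.004 0; 0 0 0 0 0 0 0; 0 0 0 0 0 0 0"

```text
time_s: 15.45
tool_pos: [0.4965, 0.0951, 0.0592]
orientation: [0.004, 0.727, 0.687, 0.005]
force: [-0.9, 0.8, -0.2]
gripper_width: 0.458
```

```bash
python3 -c "
from h import *
s=env.observe(); print(s['gripper_width'],s['force'].round(1),rel([*jig(-.095,.067),.046],JY),s['tool_pos'])"
```

```text
0.4575365753217402 [-0.9  0.8 -0.2] (array([ 0.7 , -0.08,  0.15]), array([-0.0019, -0.0034,  0.0132])) [0.49648989 0.09513163 0.05922998]
```

Request:
jog_arm:
  deltas: "-0.4 0 0 -0.002 -0.004 0 0; 0 0 0 0 0 0.005 0; 0 0 0 0 0 0.005 0; 0 0 0 0 0 0 0; 0 0 0 0 0 0 0; 0 0 0 0 0 0 0; 0 0 0 0 0 0 0; 0 0 0 0 0 0 0"

```text
time_s: 16.25
tool_pos: [0.4933, 0.0932, 0.0503]
orientation: [0.008, 0.727, 0.687, 0.009]
force: [-0.3, 0.3, -1.1]
gripper_width: 0.453
```

```bash
python3 -c "
from h import *
for i in range(3):
  s=env.observe(); print(s['gripper_width'],s['force'].round(1),rel([*jig(-.095,.067),.046],JY),s['tool_pos'])
p,d=env.camera('side'); cv2.imwrite('pics/b.png',cv2.resize(p[200:350,210:410,::-1],None,fx=3,fy=3))
s=env.observe(); print(s['gripper_width'],s['force'].round(1),rel([*jig(-.095,.067),.046],JY),s['tool_pos'])"
```

```text
0.45304128763215895 [-0.3  0.3 -1.1] (array([ 1.32, -0.12,  0.14]), array([ 0.0002, -0.0003,  0.0043])) [0.49334741 0.0932415  0.05029866]
0.45304128763215895 [-0.3  0.3 -1.1] (array([ 1.32, -0.12,  0.14]), array([ 0.0002, -0.0003,  0.0043])) [0.49334741 0.0932415  0.05029866]
0.45304128763215895 [-0.3  0.3 -1.1] (array([ 1.32, -0.12,  0.14]), array([ 0.0002, -0.0003,  0.0043])) [0.49334741 0.0932415  0.05029866]
0.45124865650349555 [ 0.   0.7 -0.1] (array([ 1.33, -0.11,  0.14]), array([ 0.0001, -0.0003,  0.0043])) [0.49336781 0.09325728 0.0503218 ]
```

View pics/b.png

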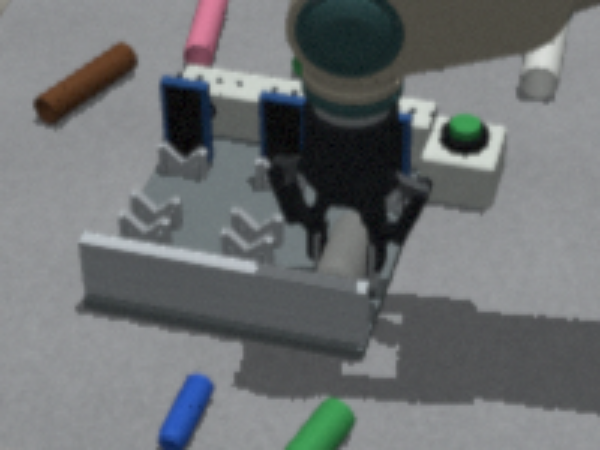

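The white cap (crop ~(345,245)) is held above bay0's saddles, behind the plate. I'll lower and release it.

Request:
jog_arm:
  deltas: "1.2 0 0 0 0 0.003 0; 0 0 0 0 0 0.002 0; 0 0 0 0 0 0 0; 0 0 0 0 0 0 0; 0 0 0 0 0 0 75; 0 0 0 0 0 0 75; 0 0 0 0 0 0 75; 0 0 0 0 0 0 75"

```text
time_s: 17.1
tool_pos: [0.4941, 0.0933, 0.0455]
orientation: [-0.0, 0.727, 0.687, 0.001]
force: [0.2, -0.6, -0.4]
gripper_width: 0.746
```

Request:
jog_arm:
  deltas: "0 0 0 0 0 -0.02 75; 0 0 0 0 0 -0.03 75; 0 0 0 0 0 -0.03 75; 0 0 0 0 0 -0.03 75; 0 0 2 0.02 0 -0.01 75; 0 0 2 0.04 0 0 100; 0 0 3 0.04 0 0 100; 0 0 3 0.04 0 0 100"

```text
time_s: 17.9
tool_pos: [0.5118, 0.2321, 0.1712]
orientation: [0.0, 0.788, 0.615, 0.002]
force: [0.1, -0.0, -0.3]
gripper_width: 0.998
```

```bash
python3 look.py cap_green cap_white cap_blue
```

```text
cap_white 0.9 [253. 258.] [0.4987 0.097 ] axis deg 89.1 0.074 0.041 | above at z.10: [  0.05  -0.1  -12.77] [-0.1347  0.0197  0.0699]
cap_blue 0.54 [196. 222.] [0.5901 0.2307] axis deg 89.1 0.032 0.021 | above at z.10: [  0.04  -0.07 -12.86] [0.0183 0.0764 0.0702]
at [0.5114 0.2311 0.1701]
```

```bash
python3 -c "
from h import *
print(rel([.4833,.2575,.005],np.radians(72-90)))"
```

```text
(array([ 0.03, -0.08,  4.22]), array([ 0.0187, -0.0337,  0.1651]))
```

Request:
jog_arm:
  deltas: "0 0 2 0.009 -0.016 0 100; 0 0 2 0.008 -0.015 0.015 100; 0 0 0 0 0 0.025 100; 0 0 0 0 0 0.03 100; 0 0 0 0 0 0.025 100; 0 0 0 0 0 0.01 100; 0 0 0 0 0 0 100; 0 0 0 0 0 0 100"

```text
time_s: 18.9
tool_pos: [0.4869, 0.2476, 0.0644]
orientation: [0.001, 0.811, 0.585, 0.002]
force: [-0.1, -0.2, 0.5]
gripper_width: 0.997
```

```bash
python3 -c "
from h import *
print(rel([.4833,.2575,.005],np.radians(72-90)))
p,d=env.camera('side')
for o in env.cut_out('side','cap_green_mid')[:2]: print(o['confidence'],axis('side',o['region'],.016))"
```

```text
(array([ 0.26, -0.11, -0.36]), array([ 0.0081, -0.0069,  0.0594]))
0.89 (array([0.48289585, 0.25739554]), np.float64(1.2442869181967833), 0.08719255030155182, 0.03449167683720589)
```

Green cap has not moved.

Request:
jog_arm:
  deltas: "0.2 0 -0.3 0.008 -0.007 0.005 100; 0 0 0 0 0 0.02 100; 0 0 0 0 0 0.02 100; 0 0 0 0 0 0.01 100; 0 0 0 0 0 0.002 100; 0 0 0 0 0 0 100; 0 0 0 0 0 0 100; 0 0 0 0 0 0 100"

```text
time_s: 19.8
tool_pos: [0.4864, 0.2631, 0.0129]
orientation: [0.001, 0.808, 0.588, 0.008]
force: [-1.7, 0.1, 0.0]
gripper_width: 0.999
```

```bash
python3 -c "
from h import *
print(rel([.4833,.2575,.005],np.radians(72-90)))"
```

```text
(array([ 0.59, -0.69,  0.1 ]), array([-0.0064, -0.0013,  0.0078]))
```

Request:
jog_arm:
  deltas: "0 -0.5 0 -0.005 -0.001 0.004 100; 0 0 0 0 0 0.003 100; 0 0 0 0 0 0 100; 0 0 0 0 0 0 0; 0 0 0 0 0 0 0; 0 0 0 0 0 0 0; 0 0 0 0 0 0 0; 0 0 0 0 0 0 0"

```text
time_s: 20.6
tool_pos: [0.485, 0.2587, 0.0074]
orientation: [0.004, 0.809, 0.588, 0.006]
force: [0.0, 0.1, -1.3]
gripper_width: 0.362
```

```bash
python3 -c "
from h import *
s=env.observe(); print(s['gripper_width'],rel([.4833,.2575,.005],np.radians(72-90)))
print(s['tool_pos'],rel([*jig(.095,.066),.15],JY))"
```

```text
0.3618694158517215 (array([ 0.74, -0.29,  0.07]), array([-0.0016, -0.0013,  0.0024]))
[0.48500281 0.25866317 0.00741268] (array([  0.77,  -0.19, -14.53]), array([-0.1073,  0.2446, -0.14  ]))
```

Request:
jog_arm:
  deltas: "0.3 0 -3.6 0 0 -0.035 0; 0 0 -3.6 0 0 -0.035 0; 0 0 -3.6 0 0 -0.035 0; 0 0 -3.6 0 0 -0.03 0; 0 0 0 -0.02 0.025 -0.003 0; 0 0 0 -0.025 0.032 -0.003 0; 0 0 0 -0.03 0.038 -0.003 0; 0 0 0 -0.03 0.038 -0.003 0"

```text
time_s: 21.4
tool_pos: [0.6106, 0.1479, 0.1596]
orientation: [0.001, 0.721, 0.693, 0.002]
force: [-0.1, 0.6, -0.3]
gripper_width: 0.361
```

```bash
python3 -c "
from h import *
s=env.observe(); print(s['gripper_width'],rel([*jig(.095,.067),.044],JY))"
```

```text
0.36082570062839403 (array([ 0.28, -0.11,  1.06]), array([-0.063 ,  0.0743,  0.1159]))
```

Request:
jog_arm:
  deltas: "0 0 0.5 -0.025 0.03 0 0; 0 0 0 -0.018 0.022 0 0; 0 0 0 -0.01 0.012 0.005 0; 0 0 0 -0.003 0.003 0.015 0; 0 0 0 0 0 0.02 0; 0 0 0 0 0 0.01 0; 0 0 0 0 0 0 0; 0 0 0 0 0 0 0"

```text
time_s: 22.2
tool_pos: [0.6785, 0.082, 0.103]
orientation: [-0.0, 0.726, 0.687, 0.001]
force: [-0.5, 0.6, -0.2]
gripper_width: 0.357
```

```bash
cat > r.py <<'E'
from h import *
import sys
x,y,z=map(float,sys.argv[1:4]); s=env.observe(); print(round(s['gripper_width'],3),s['force'].round(1),*rel([*jig(x,y),z],JY))
E
python3 r.py .095 .067 .044
```

```text
0.357 [-0.5  0.6 -0.2] [ 0.03 -0.06  0.23] [0.0004 0.0042 0.059 ]
```

Request:
jog_arm:
  deltas: "0 0 0 0 0.004 0.01 0; 0 0 0 0 0 0.015 0; 0 0 0 0 0 0.015 0; 0 0 0 0 0 0.008 0; 0 0 0 0 0 0.002 0; 0 0 0 0 0 0 0; 0 0 0 0 0 0 0; 0 0 0 0 0 0 0"

```text
time_s: 23.0
tool_pos: [0.6832, 0.083, 0.0504]
orientation: [0.001, 0.726, 0.688, 0.002]
force: [-0.2, 0.6, -1.1]
gripper_width: 0.357
```

```bash
python3 r.py .095 .067 .044
```

```text
0.357 [-0.2  0.6 -1.1] [ 0.17 -0.09  0.31] [-0.0009 -0.0004  0.0064]
```

Request:
jog_arm:
  deltas: "0 0 0 -0.001 0 0.004 0; 0 0 0 0 0 0.002 0; 0 0 0 0 0 0 0; 0 0 0 0 0 0 0; 0 0 0 0 0 0 70; 0 0 0 0 0 0 70; 0 0 0 0 0 0 70; 0 0 0 0 0 0 70"

```text
time_s: 23.8
tool_pos: [0.6842, 0.0819, 0.0462]
orientation: [0.002, 0.726, 0.688, 0.003]
force: [-0.7, 0.5, -0.5]
gripper_width: 0.698
```

Request:
jog_arm:
  deltas: "0 0 0 0 0 -0.02 70; 0 0 0 0 0 -0.03 70; 0 0 0 0 0 -0.03 70; 0 0 0 0.01 0 -0.02 70; 0 0 0 0.03 -0.015 0 100; 0 0 0 0.03 -0.015 0 100; 0 0 0 0.03 -0.015 0 100; 0 0 0 0.01 -0.005 0 100"

```text
time_s: 24.6
tool_pos: [0.639, 0.1956, 0.1506]
orientation: [0.002, 0.728, 0.686, 0.003]
force: [-0.8, -0.5, -0.6]
gripper_width: 0.999
```

```bash
python3 look.py cap_blue cap_green; python3 -c "
from h import *
print(rel([.593,.2475,.003],np.radians(85-90)))
p,d=env.camera('side')
for o in env.cut_out('side','cap_blue_mid')[:2]: print(o['confidence'],axis('side',o['region'],.0125))"
```

```text
cap_green 0.84 [258. 175.] [0.6933 0.0856] axis deg 86.1 0.073 0.032 | above at z.10: [ 0.43 -0.08  0.38] [-0.1038  0.0591  0.0505]
at [0.6402 0.1927 0.1502]
(array([ 0.43, -0.09,  1.52]), array([ 0.0516, -0.0516,  0.1469]))
0.8 (array([0.59267014, 0.24592496]), np.float64(1.4894115886206745), 0.08012086153030396, 0.025508135557174683)
0.7 (array([ 0.42675504, -0.16903591]), np.float64(1.71741451343558), 0.043936360627412796, 0.02650998905301094)
```

Request:
jog_arm:
  deltas: "0.4 0 1.5 0.02 -0.02 0 100; 0 0 0 0.02 -0.02 0.01 100; 0 0 0 0.007 -0.007 0.02 100; 0 0 0 0 0 0.03 100; 0 0 0 0 0 0.03 100; 0 0 0 0 0 0.02 100; 0 0 0 0 0 0.005 100; 0 0 0 0 0 0 100"

```text
time_s: 25.65
tool_pos: [0.6026, 0.2318, 0.0312]
orientation: [0.001, 0.744, 0.669, 0.001]
force: [-0.8, 0.8, 0.7]
gripper_width: 0.997
```

```bash
python3 -c "
from h import *
print(rel([.593,.2475,.003],np.radians(85-90)))"
```

```text
(array([ 0.15, -0.01, -1.08]), array([ 0.0146, -0.0113,  0.0282]))
```

Request:
jog_arm:
  deltas: "0 0 -1 0.013 -0.01 0.01 100; 0 0 0 0 0 0.01 100; 0 0 0 0 0 0.004 100; 0 0 0 0 0 0 100; 0 0 0 0 0 0 100; 0 0 0 0 0 0 100; 0 0 0 0 0 0 100; 0 0 0 0 0 0 100"

```text
time_s: 26.45
tool_pos: [0.5965, 0.247, 0.0104]
orientation: [0.003, 0.738, 0.675, 0.004]
force: [0.3, 0.1, -0.3]
gripper_width: 1.002
```

```bash
python3 -c "
from h import *
print(rel([.593,.2475,.003],np.radians(85-90)))"
```

```text
(array([ 0.56, -0.18, -0.05]), array([ 0.0001, -0.0036,  0.0073]))
```

Request:
jog_arm:
  deltas: "0 0 0 0 -0.004 0.004 100; 0 0 0 0 0 0.003 100; 0 0 0 0 0 0 100; 0 0 0 0 0 0 0; 0 0 0 0 0 0 0; 0 0 0 0 0 0 0; 0 0 0 0 0 0 0; 0 0 0 0 0 0 0"

```text
time_s: 27.25
tool_pos: [0.5926, 0.2474, 0.0033]
orientation: [0.003, 0.738, 0.675, 0.005]
force: [-0.1, 0.2, -0.4]
gripper_width: 0.275
```

```bash
python3 -c "
from h import *
s=env.observe(); print(s['force'].round(1),rel([.593,.2475,.003],np.radians(85-90)))"; python3 r.py 0 .067 .15
```

```text
[-0.1  0.2 -0.4] (array([ 0.62, -0.21, -0.06]), array([0.0001, 0.0004, 0.0004]))
0.275 [-0.1  0.2 -0.4] [ 0.62 -0.2  -1.66] [-0.1589  0.0111 -0.1471]
```

Request:
jog_arm:
  deltas: "0.5 0 -1 0 0 -0.035 0; 0 0 -0.6 0 0 -0.035 0; 0 0 0 0 0 -0.035 0; 0 0 0 0 0.003 -0.025 0; 0 0 0 -0.025 0.003 -0.003 0; 0 0 0 -0.03 0.003 -0.003 0; 0 0 0 -0.035 0.003 -0.003 0; 0 0 0 -0.03 0 -0.003 0"

```text
time_s: 28.05
tool_pos: [0.5959, 0.1264, 0.149]
orientation: [-0.001, 0.725, 0.688, 0.001]
force: [0.6, -0.3, -0.5]
gripper_width: 0.278
```

```bash
python3 r.py 0 .066 .0385
```

```text
0.278 [ 0.6 -0.3 -0.5] [-0.03 -0.15  0.39] [-0.0403 -0.0059  0.1104]
```

Request:
jog_arm:
  deltas: "0 0 0 -0.017 -0.004 0 0; 0 0 0 -0.012 -0.001 0 0; 0 0 0 -0.004 0 0.01 0; 0 0 0 0 0 0.015 0; 0 0 0 0 0 0.02 0; 0 0 0 0 0 0.01 0; 0 0 0 0 0 0 0; 0 0 0 0 0 0 0"

```text
time_s: 28.85
tool_pos: [0.5872, 0.0935, 0.0869]
orientation: [-0.003, 0.725, 0.688, -0.0]
force: [0.2, -0.1, -0.3]
gripper_width: 0.275
```

```bash
python3 r.py 0 .066 .0385
```

```text
0.275 [ 0.2 -0.1 -0.3] [-0.26 -0.19  0.41] [-0.0069  0.0013  0.0484]
```

Request:
jog_arm:
  deltas: "0 0 0 -0.007 0.001 0 0; 0 0 0 0 0 0.01 0; 0 0 0 0 0 0.015 0; 0 0 0 0 0 0.01 0; 0 0 0 0 0 0.002 0; 0 0 0 0 0 0 0; 0 0 0 0 0 0 0; 0 0 0 0 0 0 0"

```text
time_s: 29.65
tool_pos: [0.5886, 0.0866, 0.048]
orientation: [-0.002, 0.725, 0.689, 0.001]
force: [0.1, 0.1, -0.6]
gripper_width: 0.267
```

```bash
python3 r.py 0 .066 .0385
```

```text
0.267 [ 0.1  0.1 -0.6] [-0.12 -0.21  0.45] [ 0.0001 -0.0007  0.0095]
```

Request:
jog_arm:
  deltas: "0 0 0 0 0 0.005 0; 0 0 0 0 0 0.004 0; 0 0 0 0 0 0 0; 0 0 0 0 0 0 0; 0 0 0 0 0 0 65; 0 0 0 0 0 0 65; 0 0 0 0 0 0 65; 0 0 0 0 0 0 65"

```text
time_s: 30.45
tool_pos: [0.5895, 0.0868, 0.0397]
orientation: [-0.001, 0.725, 0.689, 0.002]
force: [-0.5, -0.0, 1.2]
gripper_width: 0.65
```

Request:
jog_arm:
  deltas: "0 0 0 0 0 -0.02 65; 0 0 0 0 0 -0.035 65; 0 0 0 0 0 -0.035 65; 0 0 0 0 0 -0.03 65; 0 0 0 -0.03 -0.015 -0.01 65; 0 0 0 -0.045 -0.025 0 100; 0 0 0 -0.045 -0.025 0 100; 0 0 0 -0.045 -0.025 0 100"

```text
time_s: 31.25
tool_pos: [0.4917, -0.0717, 0.1746]
orientation: [-0.0, 0.722, 0.692, 0.002]
force: [0.9, -1.6, 0.1]
gripper_width: 0.998
```

```bash
python3 look.py pipe_white pipe_green pipe_blue cap_blue cap_green cap_white; python3 -c "
from h import *
plan([.363,-.309,.12],np.radians(89-90),8)"
```

```text
pipe_white 0.59 [440. 317.] [ 0.3631 -0.3096] axis deg 90.3 0.127 0.041 | above at z.10: [ 0.09 -0.13 -3.05] [-0.2412 -0.116   0.0739]
pipe_green 0.91 [427. 216.] [ 0.5938 -0.2954] axis deg 83.5 0.124 0.033 | above at z.10: [ 0.12 -0.21  3.76] [-0.2181  0.1123  0.0741]
pipe_blue 0.87 [452. 264.] [ 0.48   -0.3384] axis deg 94.8 0.125 0.029 | above at z.10: [ 0.14 -0.22 -7.4 ] [-0.2678 -0.0006  0.0734]
cap_blue 0.68 [258. 219.] [0.5949 0.0918] axis deg 85.2 0.074 0.027 | above at z.10: [ 0.1  -0.24  2.29] [0.1661 0.0946 0.0752]
cap_green 0.78 [260. 174.] [0.6936 0.0844] axis deg 89.1 0.074 0.033 | above at z.10: [ 0.09 -0.24 -1.54] [0.1623 0.1936 0.0751]
cap_white 0.7 [255. 259.] [0.4998 0.097 ] axis deg 89.1 0.074 0.043 | above at z.10: [ 0.07 -0.23 -1.46] [ 0.1664 -0.0005  0.0747]
at [ 0.4932 -0.0696  0.174 ]
at [ 0.4932 -0.0696  0.174 ] rel [ 0.07 -0.23 -1.41] [-0.2449 -0.1201  0.0529] turn/row [ 0.01 -0.03 -0.18]
[-0.031 -0.015  0.007]
[-0.031 -0.015  0.007]
[-0.031 -0.015  0.007]
[-0.03  -0.015  0.007]
[-0.03  -0.015  0.007]
[-0.03  -0.015  0.007]
[-0.03  -0.016  0.007]
[-0.03  -0.016  0.007]
```

Request:
jog_arm:
  deltas: "0 0 -1.4 -0.035 -0.017 0 100; 0 0 0 -0.04 -0.02 0 100; 0 0 0 -0.04 -0.02 0.005 100; 0 0 0 -0.04 -0.02 0.01 100; 0 0 0 -0.035 -0.018 0.01 100; 0 0 0 -0.025 -0.012 0.01 100; 0 0 0 -0.01 -0.005 0.005 100; 0 0 0 0 0 0 100"

```text
time_s: 32.4
tool_pos: [0.3815, -0.2928, 0.1306]
orientation: [-0.001, 0.706, 0.709, 0.003]
force: [0.4, 0.7, -0.4]
gripper_width: 1.003
```

```bash
python3 -c "
from h import *
print(rel([.3632,-.3093,.005],np.radians(89.6-90)))"
```

```text
(array([ 0.11, -0.35,  0.64]), array([-0.0172, -0.0186,  0.1254]))
```

Request:
jog_arm:
  deltas: "0 0 0.5 -0.015 -0.016 0 100; 0 0 0 -0.001 -0.001 0.02 100; 0 0 0 0 0 0.03 100; 0 0 0 0 0 0.03 100; 0 0 0 0 0 0.02 100; 0 0 0 0 0 0.007 100; 0 0 0 0 0 0 100; 0 0 0 0 0 0 100"

```text
time_s: 33.2
tool_pos: [0.3755, -0.3014, 0.0251]
orientation: [0.002, 0.703, 0.711, 0.005]
force: [0.3, -0.5, -0.2]
gripper_width: 1.0
```

```bash
python3 -c "
from h import *
print(rel([.3632,-.3093,.005],np.radians(89.6-90)))"
```

```text
(array([ 0.54, -0.2 ,  1.01]), array([-0.0078, -0.0125,  0.0199]))
```

Request:
jog_arm:
  deltas: "0 0 1 -0.008 -0.012 0.005 100; 0 0 0 0 0 0.008 100; 0 0 0 0 0 0.005 100; 0 0 0 0 0 0 100; 0 0 0 0 0 0 100; 0 0 0 0 0 0 0; 0 0 0 0 0 0 0; 0 0 0 0 0 0 0"

```text
time_s: 34.0
tool_pos: [0.3645, -0.3118, 0.0091]
orientation: [0.005, 0.71, 0.704, 0.005]
force: [0.3, -0.2, -1.4]
gripper_width: 0.517
```

Request:
jog_arm:
  deltas: "0 0 0 0 0 0 0; 0 0 0 0 0 0 0; 0 0 0 0 0 0 0; 0 0 0 0 0 0 0; 0 0 0 0 0 0 0; 0 0 0 0 0 0 0; 0 0 0 0 0 0 0; 0 0 0 0 0 0 0"

```text
time_s: 34.8
tool_pos: [0.3648, -0.3119, 0.0095]
orientation: [0.006, 0.71, 0.704, 0.005]
force: [0.0, -0.1, 1.5]
gripper_width: 0.449
```

```bash
python3 look.py pipe_white; python3 -c "
from h import *
s=env.observe(); print(s['gripper_width'],s['tool_pos'],rel([.3632,-.3093,.005],np.radians(89.6-90)))
p,d=env.camera('side')
for o in env.cut_out('side','pipe_white_mid')[:2]: print(o['confidence'],axis('side',o['region'],.02))
"; python3 r.py -.095 -.005 .15
```

```text
pipe_white 0.75 [525. 245.] [ 0.523  -0.5107] axis deg 115.1 0.076 0.056 | above at z.10: [  0.8    0.26 -25.59] [-0.1976  0.1611 -0.0879]
at [ 0.3648 -0.3119  0.0095]
0.4562004927075417 [ 0.36479205 -0.31189407  0.00949701] (array([ 0.83,  0.08, -0.08]), array([ 0.0026, -0.0017,  0.0045]))
0.67 (array([ 0.3644819 , -0.30816954]), np.float64(1.5723852975680659), 0.17922115325927734, 0.04431430622935295)
0.61 (array([ 0.22575203, -0.30098858]), np.float64(1.46299129955238), 0.17401787638664246, 0.04219578579068184)
0.449 [ 0.1 -0.1  0.2] [0.83 0.06 2.92] [ 0.3343  0.1233 -0.1392]
```

Request:
jog_arm:
  deltas: "-0.6 0 1.5 0 0 -0.04 0; 0 0 1.4 0 0 -0.045 0; 0 0 0 0 0 -0.045 0; 0 0 0 0.01 0.003 -0.03 0; 0 0 0 0.03 0.011 -0.005 0; 0 0 0 0.045 0.017 -0.005 0; 0 0 0 0.045 0.017 -0.003 0; 0 0 0 0.045 0.017 -0.003 0"

```text
time_s: 35.8
tool_pos: [0.4355, -0.1386, 0.192]
orientation: [0.007, 0.732, 0.681, 0.009]
force: [1.3, -0.6, -1.3]
gripper_width: 0.45
```

```bash
python3 r.py -.095 .002 .094
```

```text
0.45 [ 1.3 -0.6 -1.3] [ 1.23 -0.21 -0.72] [0.1702 0.0395 0.0995]
```

Request:
jog_arm:
  deltas: "1.2 -0.2 -0.6 0.04 0.009 0 0; 0 0 0 0.045 0.01 0 0; 0 0 0 0.04 0.009 0.01 0; 0 0 0 0.022 0.005 0.02 0; 0 0 0 0.006 0.002 0.02 0; 0 0 0 0 0 0.02 0; 0 0 0 0 0 0.01 0; 0 0 0 0 0 0 0"

```text
time_s: 36.6
tool_pos: [0.4817, 0.0251, 0.1093]
orientation: [-0.0, 0.725, 0.689, 0.0]
force: [-0.2, -0.5, -0.7]
gripper_width: 0.456
```

```bash
python3 r.py -.095 .002 .094
```

```text
0.456 [-0.2 -0.5 -0.7] [ 0.02 -0.06  0.45] [0.0038 0.0074 0.0153]
```

Request:
jog_arm:
  deltas: "0 0 0.4 0.003 0.007 0 0; 0 0 0 0 0 0.007 0; 0 0 0 0 0 0.006 0; 0 0 0 0 0 0 0; 0 0 0 0 0 0 0; 0 0 0 0 0 0 0; 0 0 0 0 0 0 0; 0 0 0 0 0 0 0"

```text
time_s: 37.4
tool_pos: [0.4913, 0.0267, 0.0989]
orientation: [0.002, 0.728, 0.685, 0.002]
force: [0.7, 0.6, -1.9]
gripper_width: 0.455
```

```bash
python3 r.py -.095 -.034 .094; python3 -c "
from h import *
p,d=env.camera('side'); cv2.imwrite('pics/c.png',cv2.resize(p[200:350,210:410,::-1],None,fx=3,fy=3))"
```

```text
0.455 [ 0.7  0.6 -1.9] [ 0.34 -0.06 -0.12] [-0.0343 -0.0021  0.0048]
```

View pics/c.png

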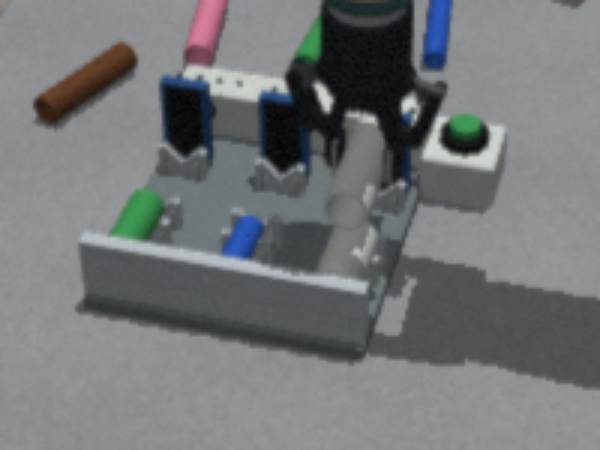

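The pipe is level above the white cap (crop ~(355,190)), and all three caps are seated. Next I press the carriage.

Request:
jog_arm:
  deltas: "0 0 0 -0.006 -0.002 0.002 0; 0 0 0 -0.008 0 0.001 0; 0 0 0 -0.008 0 0 0; 0 0 0 -0.008 0 0 0; 0 0 0 -0.006 0 0 0; 0 0 0 0 0 0 0; 0 0 0 0 0 0 0; 0 0 0 0 0 0 0"

```text
time_s: 38.25
tool_pos: [0.4875, -0.0034, 0.0971]
orientation: [-0.005, 0.728, 0.686, 0.012]
force: [0.2, 9.8, 0.2]
gripper_width: 0.456
```

```bash
python3 r.py -.095 -.034 .0478
```

```text
0.456 [0.2 9.8 0.2] [ 0.49 -1.42  0.02] [-0.0052 -0.0006  0.0492]
```

Request:
jog_arm:
  deltas: "0 -1.2 0 -0.006 0 0 0; 0 0 0 -0.003 0 0 0; 0 0 0 -0.001 0 0 0; 0 0 0 -0.001 0 0 0; 0 0 0 -0.001 0 0 0; 0 0 0 -0.001 0 0 0; 0 0 0 -0.001 0 0 0; 0 0 0 -0.001 0 0 0"

```text
time_s: 39.05
tool_pos: [0.4871, -0.0058, 0.098]
orientation: [-0.01, 0.726, 0.688, 0.018]
force: [-0.7, 11.3, 0.8]
gripper_width: 0.456
```

```bash
python3 r.py -.095 -.034 .0478
```

```text
0.456 [-0.7 11.3  0.8] [ 0.58 -2.3   0.3 ] [-0.0036 -0.0004  0.0501]
```

Request:
jog_arm:
  deltas: "0.5 -2 0 -0.006 0 0 0; 0 -1 0 -0.004 0 0 0; 0 -0.4 0 -0.002 0 0 0; 0 -0.4 0 -0.002 0 0 0; 0 -0.4 0 -0.002 0 0 0; 0 -0.4 0 -0.002 0 0 0; 0 -0.4 0 -0.002 0 0 0; 0 -0.4 0 -0.002 0 0 0"

```text
time_s: 39.85
tool_pos: [0.4862, -0.0127, 0.0957]
orientation: [0.005, 0.724, 0.69, -0.004]
force: [0.9, 12.1, -1.2]
gripper_width: 0.454
```

```bash
python3 r.py -.095 -.034 .0478;  python3 -c "
from h import *
p,d=env.camera('side'); cv2.imwrite('pics/d.png',cv2.resize(p[200:350,210:410,::-1],None,fx=3,fy=3))"; python3 r.py -.095 -.034 .0478
```

```text
0.454 [ 0.9 12.1 -1.2] [0.1  0.79 0.63] [0.006  0.0006 0.0478]
0.451 [ 0.2 13.6 -1.9] [0.09 0.79 0.63] [0.006  0.0007 0.0478]
```

View pics/d.png

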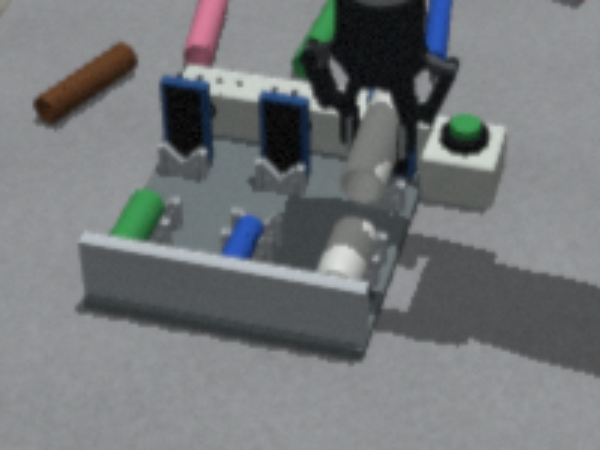

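Request:
jog_arm:
  deltas: "0 -0.2 0.6 -0.001 0 0.008 0; 0 -0.2 0 -0.001 0 0.01 0; 0 -0.2 0 -0.001 0 0.01 0; 0 -0.2 0 -0.001 0 0.006 0; 0 -0.2 0 -0.001 0 0 0; 0 -0.2 0 -0.001 0 0 0; 0 -0.2 0 -0.001 0 0 0; 0 -0.2 0 -0.001 0 0 0"

```text
time_s: 40.7
tool_pos: [0.4908, -0.0078, 0.0675]
orientation: [0.008, 0.726, 0.687, 0.003]
force: [0.6, 10.7, -1.1]
gripper_width: 0.455
```

```bash
python3 r.py -.095 -.034 .0478
```

```text
0.455 [ 0.6 10.7 -1.1] [0.92 0.32 0.24] [ 0.0003 -0.004   0.0196]
```

Request:
jog_arm:
  deltas: "0.8 -0.2 0 -0.002 -0.004 0.006 0; 0 -0.2 0 -0.0015 0 0.007 0; 0 -0.2 0 -0.0015 0 0.003 0; 0 -0.2 0 -0.001 0 0.001 0; 0 -0.2 0 -0.001 0 0 0; 0 -0.2 0 -0.001 0 0 0; 0 -0.2 0 -0.001 0 0 0; 0 -0.2 0 -0.001 0 0 0"

```text
time_s: 41.5
tool_pos: [0.4905, -0.0058, 0.0556]
orientation: [0.005, 0.726, 0.688, 0.004]
force: [1.0, 10.7, -1.9]
gripper_width: 0.453
```

```bash
python3 r.py -.095 -.034 .0478
```

```text
0.453 [ 1.  10.7 -1.9] [ 0.75 -0.    0.34] [-0.0018 -0.0033  0.0078]
```

Request:
jog_arm:
  deltas: "0.8 -0.2 0 -0.003 -0.004 0.004 0; 0 -0.2 0 -0.002 0 0.003 0; 0 -0.2 0 -0.0015 0 0.002 0; 0 -0.2 0 -0.0015 0 0 0; 0 -0.2 0 -0.001 0 0 0; 0 -0.2 0 -0.001 0 0 0; 0 -0.2 0 -0.001 0 0 0; 0 -0.2 0 -0.001 0 0 0"

```text
time_s: 42.3
tool_pos: [0.4892, -0.0058, 0.0503]
orientation: [0.001, 0.725, 0.689, 0.005]
force: [0.8, 10.1, -0.9]
gripper_width: 0.455
```

```bash
python3 r.py -.095 -.034 .0478
```

```text
0.455 [ 0.8 10.1 -0.9] [ 0.45 -0.3   0.42] [-0.0017 -0.002   0.0025]
```

Request:
jog_arm:
  deltas: "0.4 0 0 -0.002 -0.002 0.003 0; 0 0 0 -0.001 0 0.001 0; 0 0 0 -0.001 0 0 0; 0 0 0 0 0 0 75; 0 0 0 0 0 0 75; 0 0 0 0 0 0 75; 0 0 0 0 0 0 75; 0 0 0 0 0 0 75"

```text
time_s: 43.1
tool_pos: [0.4888, -0.0082, 0.0493]
orientation: [-0.003, 0.725, 0.688, 0.008]
force: [-0.7, 0.2, 0.3]
gripper_width: 0.75
```

Request:
jog_arm:
  deltas: "0 0 0 0 0 -0.015 75; 0 0 0 0 0 -0.03 75; 0 0 0 0 0 -0.035 75; 0 0 0 0 0 -0.035 75; 0 0 -1 -0.02 -0.005 -0.015 75; 0 0 -2 -0.035 -0.005 0 75; 0 0 -2 -0.045 -0.005 0 100; 0 0 -2 -0.045 -0.005 0 100"

```text
time_s: 43.9
tool_pos: [0.467, -0.1559, 0.1829]
orientation: [-0.002, 0.677, 0.736, 0.007]
force: [1.5, -0.1, -0.7]
gripper_width: 0.996
```

Request:
jog_arm:
  deltas: "0 0 -1 -0.045 0.002 0 100; 0 0 0 -0.045 0.002 0 100; 0 0 0 -0.04 0.002 0.005 100; 0 0 0 -0.025 0.001 0.01 100; 0 0 0 -0.01 0 0.01 100; 0 0 0 0 0 0.01 100; 0 0 0 0 0 0 100; 0 0 0 0 0 0 100"

```text
time_s: 44.7
tool_pos: [0.488, -0.3292, 0.1439]
orientation: [-0.001, 0.672, 0.74, 0.007]
force: [0.6, -0.1, 0.7]
gripper_width: 0.998
```

```bash
cat > bay.py <<'E'
from h import *
# expected pixel overlay of pipe/cap outlines on the top view is avoided; fit parts in jig frame from the cloud
import sys
z=np.load("top.npz"); P=cloud("top",z["d"]); q=P[...,:2]-JO; x=q@[np.cos(JY),np.sin(JY)]; y=q@[-np.sin(JY),np.cos(JY)]; Z=P[...,2]
for b,D in((-.095,.04),(0,.025),(.095,.032)):
    zt=.03+1.207*D
    m=(abs(x-b)<D*.3)&(y>-.12)&(y<.11)&(abs(Z-zt)<.008)
    h=np.histogram(y[m],np.arange(-.12,.115,.01)); 
    print("bay",b,"top exp",round(zt,4),"y range",np.percentile(y[m],[1,99]).round(4) if m.any() else None,"z pipe/cap",[np.median(Z[m&(abs(y-c)<.01)]).round(4) if (m&(abs(y-c)<.01)).any() else None for c in(-.07,-.045,0,.025,.055,.08)])
E
python3 look.py pipe_blue pipe_green cap_white; python3 bay.py; python3 -c "
import cv2; p=cv2.imread('pics/l_top.png'); cv2.imwrite('pics/e.png',cv2.resize(p[150:310,225:375],None,fx=4,fy=3.7))"
```

```text
pipe_blue 0.76 [457. 264.] [ 0.4788 -0.3236] axis deg 93.3 0.094 0.022 | above at z.10: [ 0.52 -0.65  2.23] [ 0.006  -0.0092  0.0442]
pipe_green 0.71 [425. 214.] [ 0.595  -0.2954] axis deg 84.8 0.124 0.035 | above at z.10: [ 0.5  -0.66 10.72] [0.0232 0.1091 0.0458]
cap_white 0.57 [254. 258.] [0.4981 0.0983] axis deg 86.6 0.072 0.04 | above at z.10: [ 0.52 -0.64  8.97] [0.4246 0.0505 0.0495]
at [ 0.4883 -0.3297  0.1446]
bay -0.095 top exp 0.0783 y range [-0.0839  0.108 ] z pipe/cap [np.float64(0.077), np.float64(0.078), np.float64(0.0786), np.float64(0.0784), np.float64(0.0773), np.float64(0.0774)]
bay 0 top exp 0.0602 y range [-0.1182  0.1027] z pipe/cap [None, None, None, np.float64(0.0588), np.float64(0.0597), np.float64(0.0601)]
bay 0.095 top exp 0.0686 y range [0.0199 0.1086] z pipe/cap [np.float64(0.0659), None, None, np.float64(0.0665), np.float64(0.0682), np.float64(0.0675)]
```

View pics/e.png

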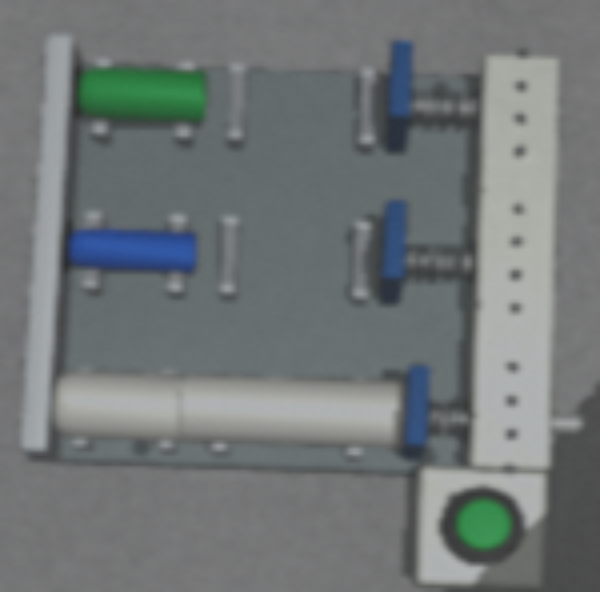

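White pair is clamped in bay0 (crop row 405): heights match and there is no gap. Next is the blue pipe.

```bash
python3 -c "
from h import *
print(rel([.48,-.3385,.003],np.radians(5.4)))"
```

```text
(array([ 0.57, -0.6 ,  0.12]), array([-0.0094, -0.0105,  0.1414]))
```

Request:
jog_arm:
  deltas: "0.5 -0.5 0 -0.009 -0.01 0 100; 0 0 0 0 0 0.015 100; 0 0 0 0 0 0.03 100; 0 0 0 0 0 0.03 100; 0 0 0 0 0 0.025 100; 0 0 0 0 0 0.01 100; 0 0 0 0 0 0 100; 0 0 0 0 0 0 100"

```text
time_s: 45.7
tool_pos: [0.4782, -0.3408, 0.0298]
orientation: [0.002, 0.672, 0.74, 0.0]
force: [-0.3, 0.1, 0.3]
gripper_width: 0.999
```

```bash
python3 -c "
from h import *
print(rel([.48,-.3385,.003],np.radians(5.4)))"
```

```text
(array([0.15, 0.11, 0.11]), array([0.0021, 0.002 , 0.0268]))
```

Request:
jog_arm:
  deltas: "0 0 0 0.002 0.002 0.008 100; 0 0 0 0 0 0.01 100; 0 0 0 0 0 0.005 100; 0 0 0 0 0 0.002 100; 0 0 0 0 0 0 100; 0 0 0 0 0 0 100; 0 0 0 0 0 0 100; 0 0 0 0 0 0 100"

```text
time_s: 46.5
tool_pos: [0.4824, -0.3401, 0.0069]
orientation: [0.005, 0.672, 0.74, 0.001]
force: [-0.2, 0.4, 0.1]
gripper_width: 0.996
```

```bash
python3 -c "
from h import *
print(rel([.48,-.3385,.003],np.radians(5.4)))
p,d=env.camera('side')
for o in env.cut_out('side','pipe_blue_mid')[:2]: print(o['confidence'],axis('side',o['region'],.0125))"
```

```text
(array([0.46, 0.4 , 0.12]), array([ 0.0018, -0.0022,  0.0039]))
0.61 (array([ 0.480037  , -0.33996627]), np.float64(1.6568408977969709), 0.14997301995754242, 0.02488311007618904)
```

Request:
jog_arm:
  deltas: "0.4 0.4 0 0 -0.002 0.003 100; 0 0 0 0 0 0.001 0; 0 0 0 0 0 0 0; 0 0 0 0 0 0 0; 0 0 0 0 0 0 0; 0 0 0 0 0 0 0; 0 0 0 0 0 0 0; 0 0 0 0 0 0 0"

```text
time_s: 47.4
tool_pos: [0.4803, -0.3404, 0.0028]
orientation: [0.0, 0.672, 0.74, 0.0]
force: [-0.0, 0.2, 0.2]
gripper_width: 0.275
```

```bash
python3 -c "
from h import *
s=env.observe();print(s['gripper_width'],s['force'],s['tool_pos'],rel([.48,-.3388,.003],np.radians(5.4)))"; python3 r.py 0 .002 .17
```

```text
0.27458653823449064 [-0.03782504  0.23816478  0.24517032] [ 0.4803205  -0.34043824  0.00279803] (array([ 0.04, -0.01,  0.11]), array([ 0.0017, -0.0002, -0.0002]))
0.275 [-0.   0.2  0.2] [ 0.04 -0.02  8.91] [ 0.3517  0.1384 -0.167 ]
```

Request:
jog_arm:
  deltas: "0 0 2.3 0 0 -0.04 0; 0 0 2.3 0 0 -0.045 0; 0 0 2.2 0 0 -0.045 0; 0 0 2.1 0.01 0.002 -0.03 0; 0 0 0 0.03 0.007 -0.005 0; 0 0 0 0.045 0.01 -0.005 0; 0 0 0 0.045 0.01 -0.003 0; 0 0 0 0.045 0.01 -0.003 0"

```text
time_s: 48.2
tool_pos: [0.5291, -0.1674, 0.1838]
orientation: [-0.002, 0.733, 0.68, 0.0]
force: [1.3, -1.2, -0.1]
gripper_width: 0.273
```

```bash
python3 r.py 0 .002 .071
```

```text
0.273 [ 1.3 -1.2 -0.1] [-0.17 -0.17 -0.95] [0.1936 0.0408 0.1132]
```

Request:
jog_arm:
  deltas: "0 0 -0.9 0.045 0.009 0 0; 0 0 0 0.045 0.01 0 0; 0 0 0 0.045 0.01 0.01 0; 0 0 0 0.025 0.006 0.02 0; 0 0 0 0.01 0.003 0.02 0; 0 0 0 0.003 0 0.02 0; 0 0 0 0 0 0.01 0; 0 0 0 0 0 0 0"

```text
time_s: 49.0
tool_pos: [0.5796, 0.0174, 0.1023]
orientation: [-0.001, 0.725, 0.689, 0.001]
force: [-0.2, -0.4, -1.5]
gripper_width: 0.272
```

```bash
python3 r.py 0 .002 .071
```

```text
0.272 [-0.2 -0.4 -1.5] [-0.03 -0.21  0.49] [0.0056 0.0042 0.0313]
```

Request:
jog_arm:
  deltas: "0 0 0.4 0.005 0.004 0.005 0; 0 0 0 0 0 0.01 0; 0 0 0 0 0 0.01 0; 0 0 0 0 0 0.003 0; 0 0 0 0 0 0 0; 0 0 0 0 0 0 0; 0 0 0 0 0 0 0; 0 0 0 0 0 0 0"

```text
time_s: 49.8
tool_pos: [0.5858, 0.0206, 0.0755]
orientation: [0.0, 0.728, 0.685, 0.003]
force: [0.1, 0.2, -1.5]
gripper_width: 0.277
```

```bash
python3 r.py 0 -.036 .071
```

```text
0.277 [ 0.1  0.2 -1.5] [ 0.26 -0.2  -0.11] [-0.0358 -0.0018  0.0044]
```

Request:
jog_arm:
  deltas: "0 0 0 -0.008 -0.002 0.002 0; 0 0 0 -0.009 0 0.002 0; 0 -0.2 0 -0.009 0 0 0; 0 -0.3 0 -0.009 0 0 0; 0 -0.4 0 -0.008 0 0 0; 0 -0.5 0 -0.004 0 0 0; 0 -0.4 0 -0.002 0 0 0; 0 -0.4 0 -0.0015 0 0 0"

```text
time_s: 50.6
tool_pos: [0.5813, -0.0196, 0.0723]
orientation: [0.005, 0.726, 0.688, 0.0]
force: [2.0, 12.5, 0.1]
gripper_width: 0.276
```

```bash
python3 r.py 0 -.036 .071
```

```text
0.276 [ 2.  12.5  0.1] [0.43 0.35 0.31] [0.0046 0.0003 0.0013]
```

Request:
jog_arm:
  deltas: "0 -0.2 0.3 -0.001 0 0.008 0; 0 -0.2 0 -0.001 0 0.01 0; 0 -0.2 0 -0.001 0 0.008 0; 0 -0.2 0 -0.001 0 0.003 0; 0 -0.2 0 -0.001 0 0 0; 0 -0.2 0 -0.001 0 0 0; 0 -0.2 0 -0.001 0 0 0; 0 -0.2 0 -0.001 0 0 0"

```text
time_s: 51.4
tool_pos: [0.5852, -0.0118, 0.0503]
orientation: [0.007, 0.725, 0.689, 0.007]
force: [1.1, 10.8, -0.7]
gripper_width: 0.273
```

```bash
python3 r.py 0 -.036 .038
```

```text
0.273 [ 1.1 10.8 -0.7] [ 1.15 -0.04  0.48] [-0.0034 -0.0034  0.0123]
```

Request:
jog_arm:
  deltas: "1 -0.2 0.4 -0.004 -0.0035 0.003 0; 0 -0.2 0 -0.002 0 0.005 0; 0 -0.2 0 -0.002 0 0.003 0; 0 -0.2 0 -0.0015 0 0.001 0; 0 -0.2 0 -0.0015 0 0 0; 0 -0.2 0 -0.0015 0 0 0; 0 -0.2 0 -0.0015 0 0 0; 0 -0.2 0 -0.0015 0 0 0"

```text
time_s: 52.2
tool_pos: [0.5848, -0.0123, 0.0445]
orientation: [0.003, 0.725, 0.689, 0.007]
force: [1.7, 11.4, -0.3]
gripper_width: 0.275
```

```bash
python3 r.py 0 -.034 .038
```

```text
0.275 [ 1.7 11.4 -0.3] [ 0.79 -0.36  0.52] [-0.0009 -0.0029  0.0064]
```

Request:
jog_arm:
  deltas: "0.8 -0.4 0.4 -0.003 -0.003 0.003 0; 0 -0.2 0 -0.002 -0.001 0.004 0; 0 -0.2 0 -0.0015 0 0.001 0; 0 -0.2 0 -0.0015 0 0 0; 0 -0.2 0 -0.0015 0 0 0; 0 -0.2 0 -0.0015 0 0 0; 0 -0.2 0 -0.0015 0 0 0; 0 -0.2 0 -0.0015 0 0 0"

```text
time_s: 53.0
tool_pos: [0.5836, -0.0115, 0.0413]
orientation: [0.001, 0.724, 0.689, 0.006]
force: [1.0, 10.2, 0.3]
gripper_width: 0.275
```

```bash
python3 r.py 0 -.034 .038
```

```text
0.275 [ 1.  10.2  0.3] [ 0.59 -0.44  0.55] [-0.0016 -0.0016  0.0033]
```

Almost seated. Down, release, lift, and on towards the green pipe.

Request:
jog_arm:
  deltas: "0.5 -0.4 0.4 -0.003 -0.002 0.003 0; 0 -0.2 0 -0.0015 0 0.002 0; 0 -0.2 0 -0.0015 0 0 0; 0 0 0 0 0 0 65; 0 0 0 0 0 0 65; 0 0 0 0 0 0 65; 0 0 0 0 0 0 65; 0 0 0 0 0 0 65"

```text
time_s: 53.8
tool_pos: [0.5837, -0.0145, 0.0399]
orientation: [0.002, 0.726, 0.687, 0.005]
force: [-0.7, 0.0, -0.7]
gripper_width: 0.649
```

Request:
jog_arm:
  deltas: "0 0 0 0 0 -0.015 65; 0 0 0 0 0 -0.03 65; 0 0 0 0 0 -0.035 65; 0 0 0 0 0 -0.04 65; 0 0 0 -0.02 0.005 -0.025 65; 0 0 1 -0.035 0.005 0 75; 0 0 1 -0.045 0.005 0 100; 0 0 1 -0.045 0.005 0 100"

```text
time_s: 54.6
tool_pos: [0.5929, -0.1609, 0.2006]
orientation: [0.005, 0.742, 0.671, 0.007]
force: [1.3, -0.2, -0.1]
gripper_width: 0.994
```

Request:
jog_arm:
  deltas: "0 0 0 -0.045 0.003 0 100; 0 0 0 -0.04 0.002 0 100; 0 0 0 -0.03 0 0.005 100; 0 0 0 -0.015 0 0.01 100; 0 0 0 -0.005 0 0.01 100; 0 0 0 0 0 0.01 100; 0 0 0 0 0 0 100; 0 0 0 0 0 0 100"

```text
time_s: 55.4
tool_pos: [0.584, -0.3035, 0.1696]
orientation: [0.008, 0.743, 0.669, 0.008]
force: [0.1, 0.0, 0.1]
gripper_width: 1.002
```

```bash
python3 look.py pipe_green; python3 bay.py; python3 -c "
from h import *
print(rel([.5942,-.2958,.004],np.radians(-6.3)))
p,d=env.camera('side')
for o in env.cut_out('side','pipe_green_mid')[:4]: print(o['confidence'],o['xy'],axis('side',o['region'],.016))"
```

```text
pipe_green 0.77 [410. 213.] [ 0.5955 -0.2851] axis deg 84.1 0.103 0.032 | above at z.10: [ 1.3  -0.08 -0.01] [0.0195 0.0079 0.07  ]
at [ 0.584  -0.3036  0.1697]
bay -0.095 top exp 0.0783 y range [-0.084   0.1079] z pipe/cap [np.float64(0.0778), np.float64(0.078), np.float64(0.0782), np.float64(0.0783), np.float64(0.0767), np.float64(0.0773)]
bay 0 top exp 0.0602 y range [-0.1159  0.102 ] z pipe/cap [np.float64(0.0609), np.float64(0.0611), np.float64(0.0609), np.float64(0.0608), np.float64(0.0597), np.float64(0.0595)]
bay 0.095 top exp 0.0686 y range [-0.0906  0.1069] z pipe/cap [np.float64(0.0713), None, None, np.float64(0.0667), np.float64(0.0674), np.float64(0.0686)]
(array([ 1.3 , -0.09,  0.36]), array([0.0085, 0.0056, 0.1659]))
0.89 [237.0, 227.3] (array([ 0.8093608 , -0.16437745]), np.float64(1.263467270683643), 0.14168840646743774, 0.05105878412723541)
0.76 [318.0, 214.8] (array([ 0.59373236, -0.29722899]), np.float64(1.4605317371276376), 0.15690083801746368, 0.03527510166168213)
0.53 [278.5, 208.1] (array([ 0.72151911, -0.29425123]), np.float64(1.6574925733157135), 0.1449613869190216, 0.030861184000968933)
```

Request:
jog_arm:
  deltas: "1.2 0 0.3 0.008 0.005 0 100; 0 0 0 0 0 0.02 100; 0 0 0 0 0 0.035 100; 0 0 0 0 0 0.035 100; 0 0 0 0 0 0.03 100; 0 0 0 0 0 0.015 100; 0 0 0 0 0 0 100; 0 0 0 0 0 0 100"

```text
time_s: 56.4
tool_pos: [0.5966, -0.293, 0.0372]
orientation: [0.003, 0.744, 0.668, 0.001]
force: [-0.2, -0.5, 0.6]
gripper_width: 1.002
```

```bash
python3 -c "
from h import *
print(rel([.5942,-.2958,.004],np.radians(-6.3)))"
```

```text
(array([0.37, 0.13, 0.15]), array([-0.003 , -0.0023,  0.0332]))
```

Request:
jog_arm:
  deltas: "0.3 0 0 -0.003 -0.002 0.008 100; 0 0 0 0 0 0.012 100; 0 0 0 0 0 0.008 100; 0 0 0 0 0 0.002 100; 0 0 0 0 0 0 100; 0 0 0 0 0 0 100; 0 0 0 0 0 0 100; 0 0 0 0 0 0 100"

```text
time_s: 57.2
tool_pos: [0.5969, -0.2977, 0.0107]
orientation: [0.005, 0.744, 0.668, 0.001]
force: [-0.3, -0.4, 0.3]
gripper_width: 1.001
```

```bash
python3 -c "
from h import *
print(rel([.5942,-.2958,.004],np.radians(-6.3)))"
```

```text
(array([0.5 , 0.34, 0.12]), array([ 0.0016, -0.0029,  0.0066]))
```

Request:
jog_arm:
  deltas: "0.5 0.3 0 0.001 -0.003 0.004 100; 0 0 0 0 0 0.003 100; 0 0 0 0 0 0 0; 0 0 0 0 0 0 0; 0 0 0 0 0 0 0; 0 0 0 0 0 0 0; 0 0 0 0 0 0 0; 0 0 0 0 0 0 0"

```text
time_s: 58.0
tool_pos: [0.5942, -0.2964, 0.0039]
orientation: [0.0, 0.744, 0.668, -0.0]
force: [0.0, 0.5, -1.9]
gripper_width: 0.361
```

```bash
python3 -c "
from h import *
s=env.observe();print(s['gripper_width'],s['force'],s['tool_pos'],rel([.5942,-.2958,.004],np.radians(-6.3)))"; python3 r.py .095 .002 .17
```

```text
0.360585300100098 [ 0.028221    0.47444699 -1.89133381] [ 0.59422866 -0.29642019  0.00392401] (array([0.02, 0.04, 0.13]), array([ 0.0006, -0.0001, -0.0001]))
0.361 [ 0.   0.5 -1.9] [ 0.02  0.04 -2.77] [ 0.3209  0.0506 -0.1663]
```

Request:
jog_arm:
  deltas: "0 0 -0.7 0 0 -0.04 0; 0 0 -0.7 0 0 -0.045 0; 0 0 -0.7 0 0 -0.045 0; 0 0 -0.6 0.01 0.002 -0.03 0; 0 0 0 0.03 0.006 -0.005 0; 0 0 0 0.045 0.009 -0.005 0; 0 0 0 0.045 0.009 -0.003 0; 0 0 0 0.045 0.009 -0.003 0"

```text
time_s: 58.8
tool_pos: [0.638, -0.1244, 0.1834]
orientation: [-0.003, 0.731, 0.682, -0.001]
force: [0.1, -0.2, -1.0]
gripper_width: 0.363
```

```bash
python3 r.py .095 .002 .079
```

```text
0.363 [ 0.1 -0.2 -1. ] [-0.32 -0.09 -0.59] [0.144  0.0316 0.1044]
```

Request:
jog_arm:
  deltas: "-0.3 0 -0.5 0.04 0.008 0 0; 0 0 0 0.04 0.009 0 0; 0 0 0 0.03 0.007 0.01 0; 0 0 0 0.015 0.004 0.02 0; 0 0 0 0.005 0.002 0.02 0; 0 0 0 0 0 0.02 0; 0 0 0 0 0 0.01 0; 0 0 0 0 0 0 0"

```text
time_s: 59.6
tool_pos: [0.6775, 0.018, 0.1006]
orientation: [-0.001, 0.725, 0.689, 0.001]
force: [-0.3, 0.4, -1.6]
gripper_width: 0.363
```

```bash
python3 r.py .095 .002 .079
```

```text
0.363 [-0.3  0.4 -1.6] [-0.   -0.17  0.51] [-0.0008  0.0015  0.0216]
```

Request:
jog_arm:
  deltas: "0 0 0.4 0 0.002 0.008 0; 0 0 0 0 0 0.008 0; 0 0 0 0 0 0.003 0; 0 0 0 0 0 0 0; 0 0 0 0 0 0 0; 0 0 0 0 0 0 0; 0 0 0 0 0 0 0; 0 0 0 0 0 0 0"

```text
time_s: 60.4
tool_pos: [0.6814, 0.0165, 0.0845]
orientation: [0.001, 0.728, 0.686, 0.003]
force: [0.3, -0.4, -1.5]
gripper_width: 0.359
```

```bash
python3 r.py .095 -.036 .079
```

```text
0.359 [ 0.3 -0.4 -1.5] [ 0.35 -0.17 -0.04] [-0.0374 -0.0025  0.0054]
```

Request:
jog_arm:
  deltas: "0.3 0 0 -0.008 -0.002 0.003 0; 0 0 0 -0.009 0 0.001 0; 0 -0.2 0 -0.009 0 0 0; 0 -0.3 0 -0.009 0 0 0; 0 -0.4 0 -0.008 0 0 0; 0 -0.5 0 -0.005 0 0 0; 0 -0.4 0 -0.002 0 0 0; 0 -0.4 0 -0.0015 0 0 0"

```text
time_s: 61.2
tool_pos: [0.6765, -0.0224, 0.0805]
orientation: [0.003, 0.724, 0.69, -0.002]
force: [0.1, 12.0, -0.0]
gripper_width: 0.359
```

```bash
python3 r.py .095 -.036 .079
```

```text
0.359 [ 0.1 12.  -0. ] [0.06 0.36 0.6 ] [0.0017 0.0001 0.0015]
```

Request:
jog_arm:
  deltas: "0 -0.2 0.4 -0.002 0 0.008 0; 0 -0.2 0 -0.0015 -0.001 0.01 0; 0 -0.2 0 -0.0015 0 0.01 0; 0 -0.2 0 -0.0015 0 0.005 0; 0 -0.2 0 -0.0015 0 0.001 0; 0 -0.2 0 -0.0015 0 0 0; 0 -0.2 0 -0.0015 0 0 0; 0 -0.2 0 -0.0015 0 0 0"

```text
time_s: 62.0
tool_pos: [0.6799, -0.0154, 0.0559]
orientation: [0.006, 0.722, 0.692, 0.006]
force: [1.0, 11.1, -1.3]
gripper_width: 0.357
```

```bash
python3 r.py .095 -.036 .0406
```

```text
0.357 [ 1.  11.1 -1.3] [ 0.94 -0.06  1.  ] [-0.0054 -0.0032  0.0152]
```

Request:
jog_arm:
  deltas: "0.9 -0.2 0.8 -0.006 -0.003 0.004 0; 0 -0.2 0 -0.003 0 0.007 0; 0 -0.2 0 -0.002 0 0.004 0; 0 -0.2 0 -0.002 0 0.001 0; 0 -0.2 0 -0.0015 0 0 0; 0 -0.2 0 -0.0015 0 0 0; 0 -0.2 0 -0.0015 0 0 0; 0 -0.2 0 -0.0015 0 0 0"

```text
time_s: 62.8
tool_pos: [0.6802, -0.0154, 0.0468]
orientation: [0.002, 0.722, 0.692, 0.007]
force: [0.7, 10.9, 0.5]
gripper_width: 0.356
```

```bash
python3 r.py .095 -.034 .0406
```

```text
0.356 [ 0.7 10.9  0.5] [ 0.72 -0.46  0.93] [-0.0035 -0.0033  0.0062]
```

Request:
jog_arm:
  deltas: "0.7 -0.4 0.8 -0.004 -0.004 0.003 0; 0 -0.2 0 -0.002 -0.001 0.003 0; 0 -0.2 0 -0.002 0 0.001 0; 0 -0.2 0 -0.0015 0 0 0; 0 -0.2 0 -0.0015 0 0 0; 0 -0.2 0 -0.0015 0 0 0; 0 -0.2 0 -0.0015 0 0 0; 0 -0.2 0 -0.0015 0 0 0"

```text
time_s: 63.6
tool_pos: [0.6775, -0.0133, 0.0443]
orientation: [0.0, 0.723, 0.691, 0.007]
force: [1.7, 9.9, -0.3]
gripper_width: 0.359
```

```bash
python3 r.py .095 -.034 .0406
```

```text
0.359 [ 1.7  9.9 -0.3] [ 0.54 -0.52  0.8 ] [-0.0054 -0.0005  0.0037]
```

Request:
jog_arm:
  deltas: "0.5 -0.4 0.6 -0.003 -0.001 0.003 0; 0 -0.2 0 -0.002 0 0.002 0; 0 -0.2 0 -0.0015 0 0 0; 0 0 0 0 0 0 70; 0 0 0 0 0 0 70; 0 0 0 0 0 0 70; 0 0 0 0 0 0 70; 0 0 0 0 0 0 70"

```text
time_s: 64.4
tool_pos: [0.6781, -0.0161, 0.0429]
orientation: [0.0, 0.726, 0.688, 0.004]
force: [0.1, 0.0, 0.0]
gripper_width: 0.699
```

Request:
jog_arm:
  deltas: "0 0 0 0 0 -0.015 70; 0 0 0 0 0 -0.03 70; 0 0 0 0 0 -0.035 70; 0 0 0 0 0 -0.04 70; 0 0 0 -0.005 -0.01 -0.025 70; 0 0 0 -0.025 0 0 40; 0 0 0 -0.04 0 0 10; 0 0 0 -0.045 0 0 0"

```text
time_s: 65.2
tool_pos: [0.6614, -0.1294, 0.2036]
orientation: [0.004, 0.723, 0.691, 0.007]
force: [1.3, -0.3, -1.0]
gripper_width: 0.196
```

Request:
jog_arm:
  deltas: "0 0 0 -0.045 0 0 0; 0 0 0 -0.045 0 0 0; 0 0 0 -0.045 0 0 0; 0 0 0 -0.03 0 0 0; 0 0 0 0 0 0 0; 0 0 0 0 0 0 0; 0 0 0 0 0 0 0; 0 0 0 0 0 0 0"

```text
time_s: 66.0
tool_pos: [0.6516, -0.3053, 0.2135]
orientation: [0.009, 0.724, 0.689, 0.008]
force: [0.3, 0.7, -0.9]
gripper_width: 0.001
```

```bash
python3 look.py; python3 bay.py; python3 js.py; python3 -c "
from h import *
z=np.load('top.npz'); P=cloud('top',z['d']); hsv=cv2.cvtColor(z['p'],cv2.COLOR_RGB2HSV)
m=np.zeros((480,640),bool); m[275:305,330:360]=1
m&=(hsv[...,0]>50)&(hsv[...,0]<85)&(hsv[...,1]>90)
q=np.argwhere(m).mean(0)[::-1]; print('button',m.sum(),q,ray('top',q,.068),np.median(P[m],0),np.ptp(P[m],0))
B=ray('top',q,.068); print(rel([B[0],B[1],.11],JY),env.observe()['tool_pos'])
p=cv2.imread('pics/l_top.png'); cv2.imwrite('pics/f.png',cv2.resize(p[150:310,225:375],None,fx=4,fy=3.7))"
```

```text
at [ 0.6517 -0.3051  0.2136]
bay -0.095 top exp 0.0783 y range [-0.084   0.1081] z pipe/cap [np.float64(0.0776), np.float64(0.0776), np.float64(0.0781), np.float64(0.078), np.float64(0.0771), np.float64(0.0775)]
bay 0 top exp 0.0602 y range [-0.116   0.1029] z pipe/cap [np.float64(0.0613), np.float64(0.0605), np.float64(0.0612), np.float64(0.0603), np.float64(0.0598), np.float64(0.0603)]
bay 0.095 top exp 0.0686 y range [-0.0831  0.1064] z pipe/cap [np.float64(0.0693), np.float64(0.0701), np.float64(0.0704), np.float64(0.071), np.float64(0.0677), np.float64(0.0688)]
joint in tray 1119 ((0.4815938472747803, 0.44656112790107727), (0.20430412888526917, 0.0755297988653183), 7.1498284339904785) zmax [0.03345029 0.0387267 ]
button 145 [345.39310345 291.24827586] [ 0.41973985 -0.10186192  0.068     ] [ 0.41985428 -0.10126813  0.07151928] [0.02604015 0.02854687 0.01756379]
(array([ 1.38, -0.01,  0.56]), array([ 0.1915, -0.2442,  0.0978])) [ 0.65172761 -0.30512182  0.21362441]
```

View pics/f.png

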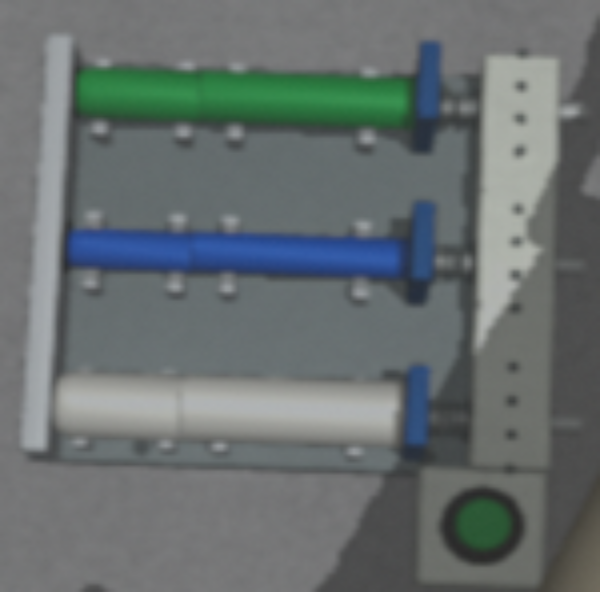

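All three pairs are clamped (crop rows 95, 250 and 405), and the button is at (483,525) in the crop. Next is the button.

Request:
jog_arm:
  deltas: "1.3 0 0.5 0.02 -0.026 0 0; 0 0 0 0.03 -0.039 0 0; 0 0 0 0.035 -0.045 0 0; 0 0 0 0.035 -0.045 0 0; 0 0 0 0.03 -0.038 0 0; 0 0 0 0.018 -0.022 0 0; 0 0 0 0.005 -0.006 0 0; 0 0 0 0 0 0 0"

```text
time_s: 66.85
tool_pos: [0.4465, -0.1187, 0.2104]
orientation: [-0.0, 0.723, 0.69, 0.001]
force: [-0.1, 1.2, -0.2]
gripper_width: -0.001
```

```bash
python3 -c "
from h import *
print(rel([.4198,-.1018,.075],JY),env.observe()['tool_pos'])
z=np.load('top.npz'); P=cloud('top',z['d']); q=P[...,:2]-JO; x=q@[np.cos(JY),np.sin(JY)]; y=q@[-np.sin(JY),np.cos(JY)]; Z=P[...,2]
for n,b,D in(('white',-.095,.04),('blue',0,.025),('green',.095,.032)):
  for part,a,c in(('pipe',-.075,.025),('cap',.045,.09)):
    m=(abs(x-b)<.035)&(y>a)&(y<c)&(Z>.03+.9*D); 
    f=lambda w:(lambda A:np.linalg.lstsq(A,w,rcond=None)[0])(np.c_[np.ones(m.sum()),y[m]-(a+c)/2])
    t=m&(abs(x-b)<.005); print(n,part,'x0,slope',f(x[m]-b).round(4),'top z',np.median(Z[t]).round(4),'exp',round(.03+1.207*D,4),'slope',np.polyfit(y[t],Z[t],1)[0].round(3))
"
```

```text
(array([ 0.07, -0.08,  0.72]), array([ 0.0154, -0.0277,  0.1354])) [ 0.44653642 -0.11867994  0.2104446 ]
white pipe x0,slope [-0.0007 -0.0123] top z 0.0788 exp 0.0783 slope 0.01
white cap x0,slope [-0.0013 -0.054 ] top z 0.0779 exp 0.0783 slope -0.02
blue pipe x0,slope [-0.0007 -0.007 ] top z 0.0615 exp 0.0602 slope 0.005
blue cap x0,slope [-0.0008 -0.0023] top z 0.0606 exp 0.0602 slope -0.011
green pipe x0,slope [-0.0024 -0.0091] top z 0.0712 exp 0.0686 slope 0.015
green cap x0,slope [-0.0021 -0.0295] top z 0.0689 exp 0.0686 slope 0.03
```

Green pipe sits about 2 mm high. It is within tolerance, but I'll nudge it down lightly before starting.

Request:
jog_arm:
  deltas: "0 0 0.5 0.01 0.025 0 0; 0 0 0 0.018 0.038 0 0; 0 0 0 0.022 0.045 0 0; 0 0 0 0.022 0.045 0 0; 0 0 0 0.018 0.038 0.01 0; 0 0 0 0.01 0.022 0.01 0; 0 0 0 0.003 0.006 0.01 0; 0 0 0 0 0 0 0"

```text
time_s: 67.65
tool_pos: [0.6843, -0.0277, 0.1759]
orientation: [0.002, 0.727, 0.687, 0.001]
force: [-0.9, 0.2, -0.9]
gripper_width: 0.0
```

```bash
python3 r.py .095 -.03 .071
```

```text
0.0 [-0.9  0.2 -0.9] [0.28 0.07 0.14] [ 0.0127 -0.0084  0.1049]
```

Request:
jog_arm:
  deltas: "0 0 0 0.012 -0.008 0.01 0; 0 0 0 0 0 0.025 0; 0 0 0 0 0 0.03 0; 0 0 0 0 0 0.015 0; 0 0 0 0 0 0 0; 0 0 0 0 0 0 0; 0 0 0 0 0 0 0; 0 0 0 0 0 0 0"

```text
time_s: 68.45
tool_pos: [0.681, -0.0187, 0.0985]
orientation: [0.006, 0.728, 0.686, 0.004]
force: [0.0, 0.2, -0.0]
gripper_width: 0.002
```

```bash
python3 r.py .095 -.03 .071
```

```text
0.002 [ 0.   0.2 -0. ] [ 0.74  0.13 -0.02] [ 0.0038 -0.0045  0.0274]
```

Request:
jog_arm:
  deltas: "0.7 0 0 0.003 -0.005 0.008 0; 0 0 0 0 0 0.008 0; 0 0 0 0 0 0.004 0; 0 0 0 0 0 0.003 0; 0 0 0 0 0 0.003 0; 0 0 0 0 0 0.002 0; 0 0 0 0 0 0.002 0; 0 0 0 0 0 0 0"

```text
time_s: 69.25
tool_pos: [0.6774, -0.0151, 0.0709]
orientation: [0.003, 0.728, 0.686, 0.001]
force: [0.0, 0.5, -0.1]
gripper_width: -0.001
```

```bash
python3 r.py .095 -.03 .071
```

```text
-0.001 [ 0.   0.5 -0.1] [0.32 0.13 0.  ] [ 0.0004 -0.0004 -0.0001]
```

Request:
jog_arm:
  deltas: "0 0 0 0 0 0.001 0; 0 0 0 0 0 0.001 0; 0 0 0 0 0 0.001 0; 0 0 0 0 0 0.001 0; 0 0 0 0 0 0.001 0; 0 0 0 0 0 0.001 0; 0 0 0 0 0 0.001 0; 0 0 0 0 0 0 0"

```text
time_s: 70.05
tool_pos: [0.6779, -0.0152, 0.0706]
orientation: [0.004, 0.728, 0.686, 0.002]
force: [-0.3, -0.3, -0.1]
gripper_width: 0.0
```

Request:
jog_arm:
  deltas: "0 0 0 0 0 0.003 0; 0 0 0 0 0 0.002 0; 0 0 0 0 0 0.002 0; 0 0 0 0 0 0.002 0; 0 0 0 0 0 0.002 0; 0 0 0 0 0 0.002 0; 0 0 0 0 0 0.002 0; 0 0 0 0 0 0.002 0"

```text
time_s: 70.85
tool_pos: [0.6786, -0.0152, 0.069]
orientation: [0.006, 0.728, 0.686, 0.003]
force: [-8.0, -0.5, 12.6]
gripper_width: 0.002
```

Contact came at z = 0.069 with 12.6 N, so the green pipe is seated at its expected height. On to the button.

Request:
jog_arm:
  deltas: "0 0 0 0 0 -0.02 0; 0 0 0 0 0 -0.035 0; 0 0 0 0 0 -0.035 0; 0 0 0 0 0 -0.03 0; 0 0 0 -0.008 -0.025 0 0; 0 0 0 -0.015 -0.045 0 0; 0 0 0 -0.015 -0.045 0 0; 0 0 0 -0.015 -0.045 0 0"

```text
time_s: 71.65
tool_pos: [0.5122, -0.0584, 0.1861]
orientation: [0.005, 0.727, 0.687, 0.002]
force: [0.9, -0.6, 0.3]
gripper_width: -0.004
```

```bash
python3 -c "
from h import *
print(rel([.4198,-.1018,.075],JY),env.observe()['tool_pos'])"
```

```text
(array([0.58, 0.17, 0.17]), array([-0.0482, -0.0909,  0.1104])) [ 0.51221631 -0.05835388  0.18611077]
```

Request:
jog_arm:
  deltas: "0.5 0 0 -0.022 -0.04 0 0; 0 0 0 -0.015 -0.028 0 0; 0 0 0 -0.008 -0.014 0 0; 0 0 0 -0.002 -0.002 0 0; 0 0 0 0 0 0.01 0; 0 0 0 0 0 0.015 0; 0 0 0 0 0 0.01 0; 0 0 0 0 0 0 0"

```text
time_s: 72.45
tool_pos: [0.4203, -0.1018, 0.1459]
orientation: [0.002, 0.727, 0.686, -0.001]
force: [-0.3, 0.6, -0.6]
gripper_width: -0.002
```

```bash
python3 look.py; python3 -c "
from h import *
print(rel([.4198,-.1018,.075],JY),env.observe()['tool_pos'])
env.camera('side')
for o in env.cut_out('top','joint_mid')[:2]: print(o['confidence'],o['xy'],axis('top',o['region'],.02))
z=np.load('top.npz'); P=cloud('top',z['d']); q=P[...,:2]-JO; x=q@[np.cos(JY),np.sin(JY)]; y=q@[-np.sin(JY),np.cos(JY)]; Z=P[...,2]
for n,b in(('white',-.095),('blue',0),('green',.095)):
  for a,c in((-.075,-.03),(-.02,.025),(.045,.09)):
    t=(abs(x-b)<.005)&(y>a)&(y<c)&(Z>.05); print(n,a,t.sum(),np.median(Z[t]).round(4))"
```

```text
at [ 0.4205 -0.1019  0.1466]
(array([0.13, 0.2 , 0.09]), array([ 0.0003, -0.0009,  0.0716])) [ 0.4205053  -0.10191207  0.14657026]
0.73 [297.9, 212.9] (array([ 0.55913836, -0.00809212]), np.float64(3.0854426983246173), 0.3357919752597809, 0.3149575889110565)
0.58 [106.5, 266.4] (array([0.49364999, 0.42746919]), np.float64(0.1382721726795113), 0.19321396946907043, 0.035520289093256)
white -0.075 75 0.0787
white -0.02 97 0.0796
white 0.045 98 0.079
blue -0.075 90 0.0613
blue -0.02 94 0.0613
blue 0.045 89 0.0598
green -0.075 95 0.0691
green -0.02 92 0.0692
green 0.045 88 0.0683
```

All good: green is now at 0.069 and the joint is in the tray at (0.494, 0.427). Pressing the button.

Request:
jog_arm:
  deltas: "0 0 0 0 -0.001 0.015 0; 0 0 0 0 0 0.025 0; 0 0 0 0 0 0.02 0; 0 0 0 0 0 0.006 0; 0 0 0 0 0 0 0; 0 0 0 0 0 0 0; 0 0 0 0 0 0 0; 0 0 0 0 0 0 0"

```text
time_s: 73.4
tool_pos: [0.4255, -0.1034, 0.0874]
orientation: [0.009, 0.727, 0.687, 0.003]
force: [0.3, 0.3, 0.1]
gripper_width: 0.0
```

```bash
python3 -c "
from h import *
print(rel([.4198,-.1018,.068],JY),env.observe()['force'])"
```

```text
(array([0.98, 0.43, 0.15]), array([ 0.0014, -0.0061,  0.0193])) [0.25198985 0.29829186 0.14563326]
```

Request:
jog_arm:
  deltas: "0.9 0.4 0 0.001 -0.006 0.006 0; 0 0 0 0 0 0.006 0; 0 0 0 0 0 0.004 0; 0 0 0 0 0 0.004 0; 0 0 0 0 0 0.004 0; 0 0 0 0 0 0.004 0; 0 0 0 0 0 0.004 0; 0 0 0 0 0 0.004 0"

```text
time_s: 74.2
tool_pos: [0.4206, -0.1025, 0.0654]
orientation: [0.0, 0.727, 0.687, -0.0]
force: [-20.5, 6.3, 38.9]
gripper_width: -0.001
```

```bash
python3 -c "
from h import *
print(rel([.4198,-.1018,.062],JY),env.observe()['force'])"
```

```text
(array([0.01, 0.05, 0.2 ]), array([ 0.0006, -0.0008,  0.0034])) [-20.50176556   6.26180902  38.86875367]
```

Request:
jog_arm:
  deltas: "0 0 0 0 0 -0.02 0; 0 0 0 0 0 -0.035 0; 0 0 0 0 0 -0.035 0; 0 0 0 0 0 -0.035 0; 0 0 0 -0.01 -0.01 -0.02 0; 0 0 0 -0.03 -0.01 0 0; 0 0 0 -0.04 -0.01 0 0; 0 0 0 -0.04 0 0 0"

```text
time_s: 75.0
tool_pos: [0.3837, -0.2206, 0.2168]
orientation: [0.002, 0.724, 0.69, 0.0]
force: [0.6, 0.3, 0.4]
gripper_width: 0.003
```

Request:
jog_arm:
  deltas: "0 0 0 -0.03 0 0 0; 0 0 0 -0.02 0 0 0; 0 0 0 -0.01 0 0 0; 0 0 0 0 0 0 0; 0 0 0 0 0 0 0; 0 0 0 0 0 0 0; 0 0 0 0 0 0 0; 0 0 0 0 0 0 0"

```text
time_s: 75.8
tool_pos: [0.3798, -0.2837, 0.2146]
orientation: [0.0, 0.724, 0.689, 0.0]
force: [-0.0, -0.1, 1.0]
gripper_width: -0.0
```

```bash
python3 look.py; python3 bay.py; python3 -c "
from h import *
print(env.observe()['tool_pos'],env.observe()['force'].round(1))
for o in env.cut_out('top','joint_mid')[:3]: print(o['confidence'],o['xy'],axis('top',o['region'],.02))
z=np.load('top.npz'); P=cloud('top',z['d']); hsv=cv2.cvtColor(z['p'],cv2.COLOR_RGB2HSV)
m=np.zeros((480,640),bool); m[275:305,330:360]=1
m&=(hsv[...,0]>50)&(hsv[...,0]<85)&(hsv[...,1]>90); print('button z',np.median(P[m],0))"
```

```text
at [ 0.3798 -0.2837  0.2146]
bay -0.095 top exp 0.0783 y range [-0.084   0.1079] z pipe/cap [np.float64(0.0775), np.float64(0.0776), np.float64(0.078), np.float64(0.0778), np.float64(0.0774), np.float64(0.078)]
bay 0 top exp 0.0602 y range [-0.1157  0.1023] z pipe/cap [np.float64(0.0612), np.float64(0.0612), np.float64(0.0613), np.float64(0.0614), np.float64(0.0591), np.float64(0.0601)]
bay 0.095 top exp 0.0686 y range [-0.0831  0.1067] z pipe/cap [np.float64(0.0679), np.float64(0.0682), np.float64(0.0687), np.float64(0.0678), np.float64(0.0683), np.float64(0.068)]
[ 0.37982091 -0.28370124  0.21463155] [-0.4  0.6 -0. ]
0.9 [106.4, 265.0] (array([0.49358806, 0.42865908]), np.float64(0.12239248379104728), 0.19285468757152557, 0.03842965140938759)
button z [ 0.41985387 -0.10126549  0.07203821]
```

View pics/l_top.png

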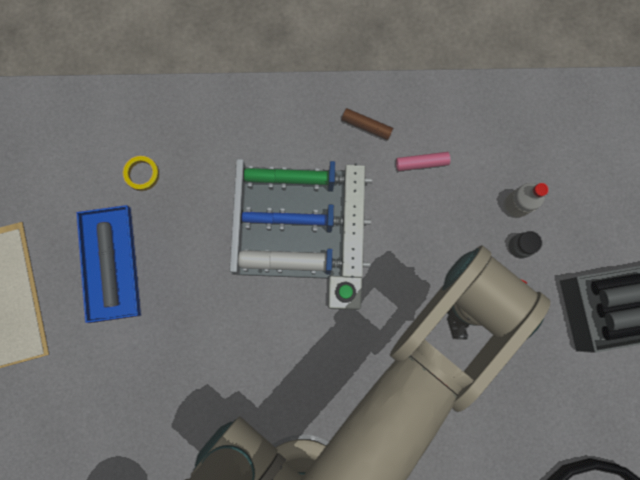

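The final picture shows the joint in the tray (107,265), all three pairs clamped (rows 176, 218 and 261), the button up, and the bystanders in place. Handing in.

```bash
python3 -c "
from rig import env
print(env.job_done())"
```

```text
the job is handed in; nothing more can be done
None
```

The job is done and handed in at about 76 s. No verdict is reported, so the results below come from my own last checks.

- **Joint:** the grey joint lies in the blue tray about 3 mm from its centre.
- **Pairs:** white is clamped in bay0, blue in bay1 and green in bay2, each pipe butted against its own cap with no visible gap. Tops match the expected heights to about 1 mm.
- **Button:** I pressed it until it bottomed. The wrist force reached about 39 N vertical with 20 N sideways, far above the button's own 5 N. It measures fully up again.
- **Surroundings:** in the last picture the bottle, tape roll and pot stand where they started. The arm is clear, with the tool at 0.21 m.

**Disagreements:**
- **Green pipe:** it first sat about 2 mm high, so I pressed it down with about 13 N before starting. It then measured within 1 mm of its expected height.
- **Blue pipe:** its top reads about 1 mm high, inside the 4 mm tolerance.
- **Button height:** the depth camera put its top at 71 to 72 mm rather than 68 mm. It bottomed with the tool at 65 mm, which fits the camera reading.

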